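# Tea caddies out of the mooncake tin and onto the rack

### The arm

A 6-joint arm with a two-finger parallel gripper is mounted at the origin on the work surface. World frame = base frame: x ahead of the robot, y to its left, z up, the work surface at z = 0. Lengths are in mm, angles in degrees, forces in N, time in s.
With the tool pointing down it reaches from about 300 to 850 mm from the base axis. Payload 4.2 kg.
Tool frame: the origin (TCP) lies midway between the tips of the shut fingers; the grasp point (between the pads) lies 19 mm behind it (env.tcp_to_grasp is the distance from the TCP to the grasp point, in mm); z points along the fingers, x is the direction in which the jaws open and shut, and the axes are right-handed (so a half turn about z gives the same grasp; the last joint's range is limited). The gripper opens to 91 mm and grips with 3 to 60 N. Pads are 32 mm wide; open, the fingers measure 118 mm over their backs; the gripper's body (76 mm by 178 mm) begins 60 mm behind the grasp point.
Start: joints at [-1.146, 18.312, 89.639, -0, 72.044, -1.146], TCP at [575.016, 0, 213.976] pointing down, gripper open.
Joint ranges: [-177.97, 177.97], [-48.28, 115.42], [12.27, 149.76], [-77.06, 257.06], [2.81, 150.46], [-146.56, 146.56]. Speed limits (degrees/s): [147.25, 147.25, 180, 180, 180, 180].

### API

Orientations are given as [roll, pitch, yaw] about the fixed x, y, z axes, in that order (R = Rz(yaw) Ry(pitch) Rx(roll)).
In Python, from workcell import env gives the robot as it stands.
- The arm moves only by the tool drive_tool, never from a script. Its argument "motion" is a list of rows, each a list of 2 entries, a list of its own where there are three numbers: the shift along the world's x, y, z in m, then the turn, a rotation vector about the world's x, y, z in rad. In form: [[[dx, dy, dz], [wx, wy, wz]], ...]. A call has exactly 10 rows; each row shifts and turns the commanded pose from where the row before left it; what a row does not reach is not made up. A row lasts 1/12 s, in which the tool goes at most 41.7 mm and 7.16 degrees, less where a joint would pass 70% of its speed; a pose out of reach is approached as far as the arm can. A call is refused whole if a number of a shift passes 0.0417 or a number of a turn 0.125, either way. A call with a gripper value outside its range is refused whole. "claw" is the opening, from 0 (shut) to 1 (fully open), set as the call begins (left out, the last holds). The fingers move at their own pace and stop on an object; "force" is the grip in N (left out, the last holds). Time passes only in rows, so rows that do not move let the fingers close, or fill a call up. It gives the time, the measured TCP pose, the force and the opening at its end, in the units of the state.
- env.state(): the state, without advancing time (a new reading comes with each control period).
- env.grab_frame(name): name is "scene" or "side" or "wrist"; returns the picture (420x560x3 uint8, red, green, blue); there is no depth.
- env.camera_params(name): a dict with "fov_y" (degrees; the focal length in pixels is half the picture's height over the tangent of half this angle, whatever the lens; pixels are square), "cx", "cy" (the principal point, pixels), "pose" (4x4, takes a point from camera to world coordinates). Camera axes: x right, y down, z forward; pixel columns grow to the right and rows downward; lengths in mm; the calibration is good to about 2 mm. A picture is of the moment at which its call begins: read the wrist's pose just before it. camera_params takes no time and is no camera call; for the wrist camera it gives the pose at the moment of the call.
- env.job_done(): hands the job in, once; it reports no verdict.
The state is a dict: "time_s": time; "qpos": joint angles; "qvel": joint speeds; "effort": joint torques, N m; "ee_pos": TCP position; "ee_rot": TCP orientation; "force": force on the tool from outside, world axes, zero at the start; "torque": the same for the moment, N m; "gripper_width": finger opening in mm.
Only numpy, scipy, OpenCV 4.12 (cv2) and the standard library are available. Lean on these libraries where they do the work, as an engineer would, in place of code of your own. Each camera call takes 0.05 s, during which the arm holds its last target.

### The job

Lift all the little steel tea caddies out of the open mooncake tin and set them side by side on the floor of the wooden tray, then slide the loaded tray fully home and square into the slatted rack. Shut the empty tin's hinged lid all the way, and leave the canister, the stacked cups and the folded lantern where they are.

Things in the scene. Friction and masses are not known exactly. Their poses are not given: they have to be found in the camera images.
- caddy1: one of up to five alike tea caddies (3 to 5 are present; None if absent): a steel box 42 x 42 mm, 56 mm tall with a paper band, and a round press-on cap 32 mm across, 5 mm high on top; about 0.09 kg. Origin at the middle of the 56 mm box; z towards the cap. They start upright in the tin. Which way up a caddy lies on the tray does not matter, but none may stand on another.
- caddy2: one of up to five alike tea caddies (3 to 5 are present; None if absent): a steel box 42 x 42 mm, 56 mm tall with a paper band, and a round press-on cap 32 mm across, 5 mm high on top; about 0.09 kg. Origin at the middle of the 56 mm box; z towards the cap. They start upright in the tin. Which way up a caddy lies on the tray does not matter, but none may stand on another.
- caddy3: one of up to five alike tea caddies (3 to 5 are present; None if absent): a steel box 42 x 42 mm, 56 mm tall with a paper band, and a round press-on cap 32 mm across, 5 mm high on top; about 0.09 kg. Origin at the middle of the 56 mm box; z towards the cap. They start upright in the tin. Which way up a caddy lies on the tray does not matter, but none may stand on another.
- caddy4: one of up to five alike tea caddies (3 to 5 are present; None if absent): a steel box 42 x 42 mm, 56 mm tall with a paper band, and a round press-on cap 32 mm across, 5 mm high on top; about 0.09 kg. Origin at the middle of the 56 mm box; z towards the cap. They start upright in the tin. Which way up a caddy lies on the tray does not matter, but none may stand on another.
- caddy5: one of up to five alike tea caddies (3 to 5 are present; None if absent): a steel box 42 x 42 mm, 56 mm tall with a paper band, and a round press-on cap 32 mm across, 5 mm high on top; about 0.09 kg. Origin at the middle of the 56 mm box; z towards the cap. They start upright in the tin. Which way up a caddy lies on the tray does not matter, but none may stand on another.
- mooncake_tin: red metal mooncake tin, fixed: an open base 220 (x) x 160 (y) x 32 mm high, walls and floor 4 mm thick, so the caddies stand well proud of its rim. Origin at the centre of its underside; z up. Its lid is hinged along the +y rim.
- tin_lid (a joint): angle of the tin's lid about its hinge along the tin's +y rim: 0 shut, 1.57 upright, up to 2.4 leaning back outwards (away from the tin, to its +y). Stiff hinge: the lid stays at any angle and takes about 1.5 to 2.5 N at its free edge. The lid is a tray-like cap 220 x 160 mm with a 34 mm deep skirt on its two ends and its free edge, no handle; it is shut by pushing its outer face over and down.
- lid_hinge (a point): middle of the lid's hinge line, on the tin's +y rim 32 mm above the tin's underside; axes those of the tin, the hinge line runs along x
- lid_edge (a point): middle of the lid's free edge, on its outer face: 160 mm from the hinge line along the lid and 34 mm out to the lid's outer side (when shut: on the tin's -y side, 66 mm above the tin's underside)
- tray: loose wooden tray 130 (x) x 220 (y) mm, rim 16 mm high, wall and floor 5 mm thick, 0.4 kg empty. Origin at the centre of its underside; z up; x points away from the handle, into the rack. Lies on the shelf in front of the rack's opening.
- tray_handle (a point): middle of the tray's bar handle, 50 mm outside the tray's -x wall and 35 mm above its underside; the bar is 12 mm thick (x), 110 mm long (along the tray's y), 14 mm high, free underneath in its middle, on two slanting rods at 45 mm either side
- rack: fixed plywood rack: cheeks 14 mm thick, 92 mm high leave an opening 236 mm wide (y), 122 mm deep (x), no floor; three slats on top (undersides at 92, tops at 102 mm); a back stop 30 mm high. Origin at floor level in the middle of the opening; x points inwards, open front at x = -61 mm, stop at +61 mm. Tray home: it touches the stop, its origin at x = -4 mm, front 8 mm and handle sticking out.
- canister: bystander: steel tea canister with a screw top, 77 mm across, 117 mm tall; origin at its underside
- cups: bystander: two stacked ceramic tea cups, 76 mm across, 67 mm tall; origin at the underside
- lantern: bystander: white plastic lantern folded flat, disc 130 mm across, about 28 mm high; origin at its underside

How it is judged:
By the outcome, as a careful person would: the job done as asked, in the order asked, and still so for the second after the job is handed in, with the robot touching nothing.
Of caddy1, caddy2, caddy3, caddy4, caddy5 only 3 to 5 are there at a start; the rules pass over those that are not, and their reading is None.
At some moment in a run one of caddy1, caddy2, caddy3, caddy4, caddy5 may be knocked a few centimetres aside while the robot is not near it.
Once in a run the grip may slacken for a moment while it holds something.
It also fails if it takes over 210 s, if anything falls off the work surface, if the arm or the gripper's body presses on something with over 40 N, if the wrist force passes 120 N, or if a joint passes its speed limit or range.

## Working session

There is one attempt and no reset: what is moved stays moved. The work goes in short steps, Python scripts to look and compute and a tool call to move; the robot and the scene stay as the last step left them, time stands still between calls to the robot, and variables do not carry over. Pictures are saved under pics/ and viewed, and the job is handed in when it is done.

Besides the shell and the picture viewer there is one more tool, called after ">>>" in YAML: its name, and indented under it one key for each argument. drive_tool: Moves the arm, as the interface text tells. Its arguments: {"type":"object","properties":{"motion":{"type":"array","items":{"type":"array"}},"claw":{"type":"number"},"force":{"type":"number"}},"required":["motion"]}

```bash
ls; mkdir -p pics
cat > h.py <<'E'
import numpy as np, cv2
from workcell import env
def snap(n,f):
    p=env.camera_params(n); im=env.grab_frame(n); cv2.imwrite('pics/'+f+'.png',cv2.cvtColor(im,cv2.COLOR_RGB2BGR)); return im,p
def ray(p,u,v,h=420):
    f=h/2/np.tan(np.radians(p['fov_y'])/2); T=np.array(p['pose'])
    d=T[:3,:3]@np.array([(u-p['cx'])/f,(v-p['cy'])/f,1]); return T[:3,3],d/np.linalg.norm(d)
def onz(p,u,v,z):
    o,d=ray(p,u,v); return o+d*(z-o[2])/d[2]
def proj(p,X,h=420):
    f=h/2/np.tan(np.radians(p['fov_y'])/2); T=np.array(p['pose']); c=T[:3,:3].T@(np.array(X)-T[:3,3]); return p['cx']+f*c[0]/c[2],p['cy']+f*c[1]/c[2]
def st():
    s=env.state(); print(s['time_s'],np.round(s['ee_pos'],1),np.round(s['ee_rot'],2),np.round(s['force'],1),s['gripper_width'],np.round(s['qpos'],1))
E
python3 - <<'E'
from h import *
for n in ['scene','side','wrist']:
    im,p=snap(n,n+'0'); print(n,p['fov_y'],p['cx'],p['cy'],np.round(p['pose'],3).tolist(),[k for k in p])
st()
E
```

```text
pics
scene 50.9886095304577 278.2429983267049 210.40859004374187 [[0.614, 0.472, -0.633, 1044.043], [0.789, -0.355, 0.501, -356.414], [0.012, -0.807, -0.59, 523.699], [0.0, 0.0, 0.0, 1.0]] ['fov_y', 'cx', 'cy', 'pose']
side 49.444331499849945 282.687921278189 211.62150032714817 [[-0.832, -0.405, 0.379, 207.967], [-0.555, 0.592, -0.585, 582.585], [0.012, -0.697, -0.717, 753.092], [0.0, 0.0, 0.0, 1.0]] ['fov_y', 'cx', 'cy', 'pose']
wrist 65.1161859621818 276.03049654935353 207.63836121562306 [[1.0, 0.0, -0.001, 573.615], [-0.0, -0.963, -0.27, 77.59], [-0.001, 0.27, -0.963, 383.965], [0.0, 0.0, 0.0, 1.0]] ['fov_y', 'cx', 'cy', 'pose']
0.15 [574.6   0.  213.3] [-1.8e+02  8.0e-02  0.0e+00] [-0.6 -0.1 -0.4] 91.4112935175284 [-1.1 18.3 89.7 -0.  72.  -1.1]
```

View pics/scene0.png

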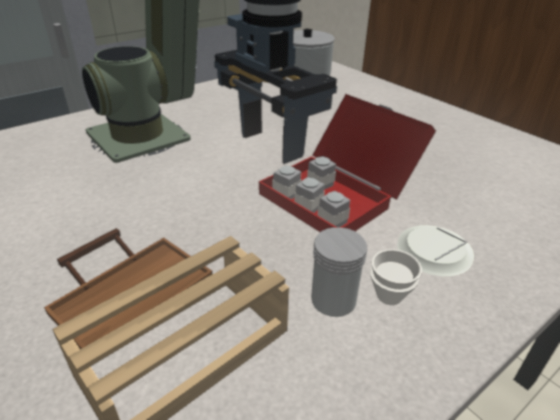

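View pics/side0.png

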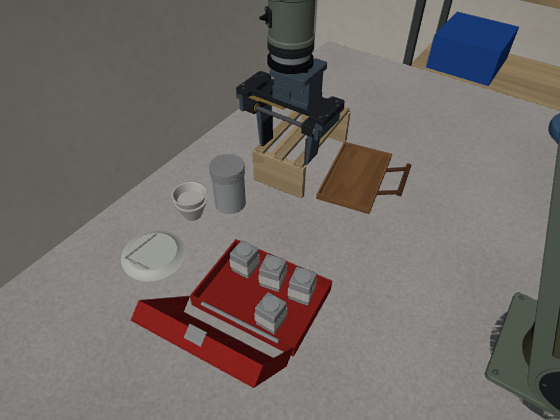

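View pics/wrist0.png

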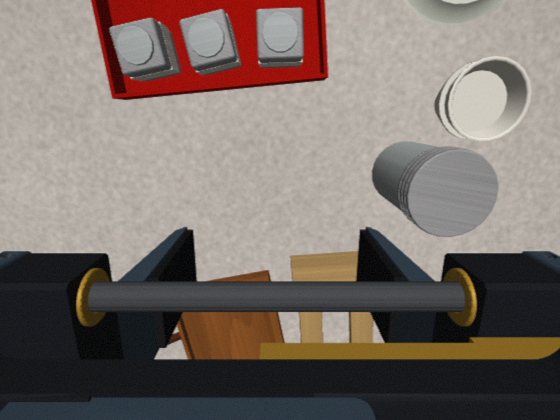

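Run:
```python
from h import *
for n,box in [('scene',(40,220,300,420)),('scene',(250,90,440,240)),('side',(120,220,340,390)),('side',(240,90,420,220))]:
    im=cv2.imread(f'pics/{n}0.png'); x0,y0,x1,y1=box
    c=cv2.resize(im[y0:y1,x0:x1],None,fx=3,fy=3,interpolation=cv2.INTER_CUBIC)
    for x in range((x0//20+1)*20,x1,20): cv2.putText(c,str(x),((x-x0)*3,10),0,.35,(255,255,0)); cv2.line(c,((x-x0)*3,12),((x-x0)*3,20),(255,255,0))
    for y in range((y0//20+1)*20,y1,20): cv2.putText(c,str(y),(0,(y-y0)*3),0,.35,(255,255,0))
    cv2.imwrite(f'pics/crop_{n}_{x0}.png',c)
```

```text
(no output)
```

View pics/crop_scene_40.png

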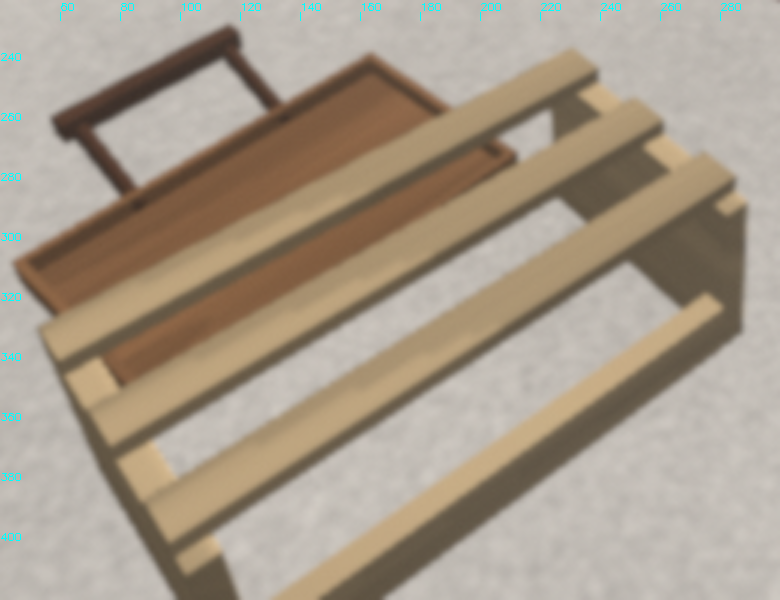

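View pics/crop_side_120.png

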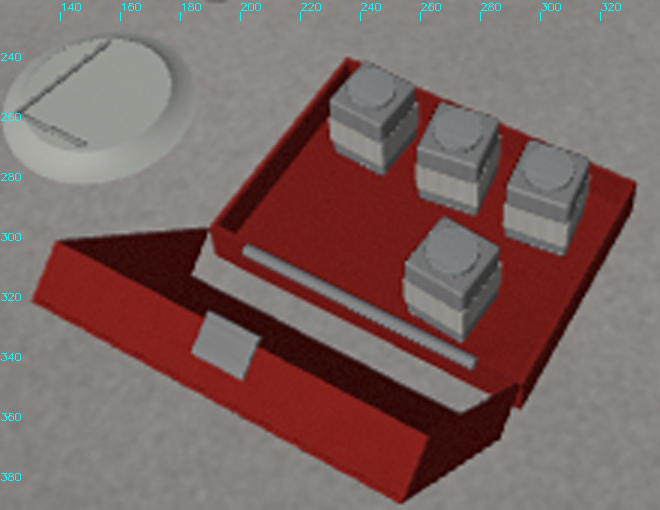

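View pics/crop_side_240.png

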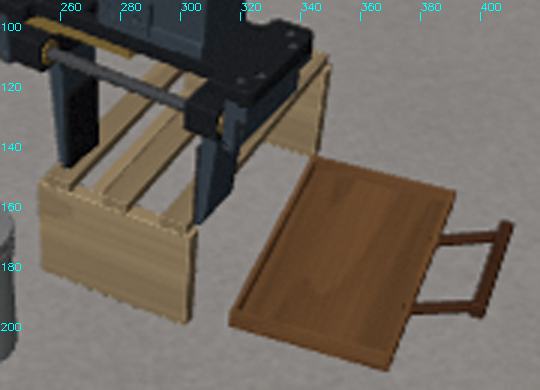

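View pics/crop_scene_250.png

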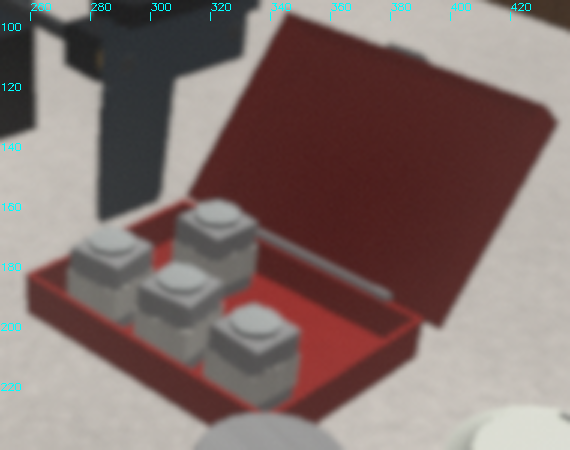

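Run:
```python
from h import *
p=env.camera_params('side'); q=env.camera_params('scene')
def s(l,z,P=p):
    for u,v in l: print(np.round(onz(P,u,v,z),1))
print('tin rim side');s([(235,239.5),(331,280.5),(292,348),(190,296)],32)
print('tin rim scene');s([(259,182),(312,157),(390,197),(343,231)],32,q)
print('tray side');s([(345,142),(391.7,153),(369,209),(316.7,194)],16)
print('tray scene');s([(45,308),(163,238),(212,271),],16,q)
print('handle');s([(408.5,165),(399,194)],42)
print('handle scene',);s([(60,263),(117,231)],42,q)
print('rack side front near, back near, front far');s([(305.7,166),(253.5,150),(349,110)],92)
print('rack scene cheek');s([(282,285)],92,q)
print('slat front top corners scene');s([(54,329),(231,237)],102,q)
print('caps side');s([(245,249),(272.7,263),(302,275),(270,303)],56+4+5)
print('caps scene');s([(286.5,170),(322,161.5),(309.5,183),(334.5,197)],65,q)
```

```text
tin rim side
[626.1 118.   32. ]
[409.8  96.1  32. ]
[395.8 256.1  32. ]
[610.1 274.7  32. ]
tin rim scene
[413.6  90.8  32. ]
[400.1 249.1  32. ]
[614.2 266.5  32. ]
[635.  115.5  32. ]
tray side
[ 604.1 -325.8   16. ]
[ 482.3 -353.4   16. ]
[ 440.3 -136.    16. ]
[ 563.8 -111.2   16. ]
tray scene
[ 485.  -353.4   16. ]
[ 441.3 -141.5   16. ]
[ 566.9 -115.3   16. ]
handle
[ 419.5 -300.7   42. ]
[ 397.1 -192.5   42. ]
handle scene
[ 431.1 -309.2   42. ]
[ 407.1 -207.3   42. ]
rack side front near, back near, front far
[ 594.  -103.9   92. ]
[724.2 -84.   92. ]
[ 619.3 -358.1   92. ]
rack scene cheek
[718.5 -90.3  92. ]
slat front top corners scene
[ 619.7 -354.4  102. ]
[602.3 -96.  102. ]
caps side
[576.  147.5  65. ]
[512.  145.4  65. ]
[451.3 137.8  65. ]
[465.8 220.9  65. ]
caps scene
[452.7 131.6  65. ]
[470.2 212.6  65. ]
[517.3 136.8  65. ]
[581.2 142.2  65. ]
```

>>> drive_tool:
  motion:
    - [[-0.0063,0.006,0.01],[0,0,0]]
    - [[-0.0063,0.006,0.01],[0,0,0]]
    - [[-0.0063,0.006,0.01],[0,0,0]]
    - [[-0.0063,0.006,0.01],[0,0,0]]
    - [[-0.0063,0.006,0.01],[0,0,0]]
    - [[-0.0063,0.006,0.01],[0,0,0]]
    - [[-0.0063,0.006,0.01],[0,0,0]]
    - [[-0.0063,0.006,0.01],[0,0,0]]
    - [[-0.0063,0.006,0.01],[0,0,0]]
    - [[-0.0063,0.006,0.01],[0,0,0]]

```text
time_s: 0.98
ee_pos: [511.3, 60.6, 315.0]
ee_rot: [-180.0, -0.0, 0.0]
force: [-0.0, -1.0, 0.1]
gripper_width: 91.3
```

Run:
```python
from h import *
st(); im,p=snap('wrist','w1'); np.save('w1.npy',p['pose']); print(np.round(p['pose'],2).tolist())
```

```text
0.9833 [511.3  60.6 315. ] [-1.8e+02 -2.0e-02  0.0e+00] [-0.  -1.   0.1] 91.28890484253175 [ 5.5 10.  86.5 -0.  83.5  5.5]
[[1.0, -0.0, 0.0, 510.06], [-0.0, -0.96, -0.27, 138.2], [0.0, 0.27, -0.96, 485.8], [0.0, 0.0, 0.0, 1.0]]
```

View pics/w1.png

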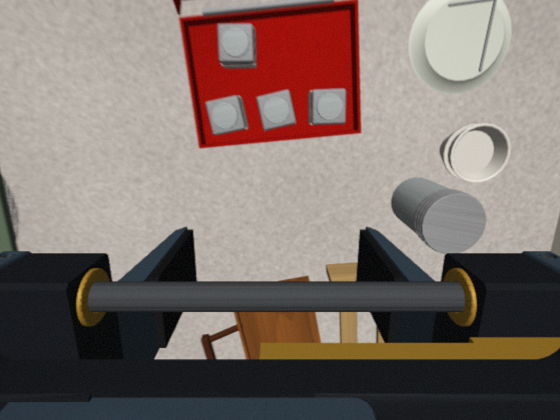

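```bash
cat > tin.py <<'E'
from h import *
import sys
def caddies(im,p,zc=60,draw=None):
    # gray blobs enclosed within red: not-red inside filled tin region
    hsv=cv2.cvtColor(im,cv2.COLOR_RGB2HSV)
    red=((hsv[...,1]>150)&((hsv[...,0]<8)|(hsv[...,0]>172))).astype(np.uint8)
    n,l,s,c=cv2.connectedComponentsWithStats(red); k=1+np.argmax(s[1:,4])
    cs,hi=cv2.findContours((l==k).astype(np.uint8),cv2.RETR_CCOMP,cv2.CHAIN_APPROX_NONE)
    out=[]
    for i,ct in enumerate(cs):
        if cv2.contourArea(ct)<300: continue
        print(i,cv2.contourArea(ct),hi[0][i][3],np.round(cv2.minAreaRect(ct),1) if 0 else cv2.minAreaRect(ct))
    return cs
E
python3 - <<'E'
from tin import *
im=cv2.cvtColor(cv2.imread('pics/w1.png'),cv2.COLOR_BGR2RGB)
p=env.camera_params('wrist')
caddies(im,p)
c=cv2.resize(cv2.imread('pics/w1.png')[0:150,170:370],None,fx=4,fy=4,interpolation=cv2.INTER_CUBIC); cv2.imwrite('pics/c1.png',c)
g=cv2.GaussianBlur(cv2.cvtColor(c,cv2.COLOR_BGR2GRAY),(5,5),0)
print(cv2.HoughCircles(g,cv2.HOUGH_GRADIENT,1,80,param1=60,param2=18,minRadius=50,maxRadius=72))
f=210/np.tan(np.radians(65.116/2)); print('cap r px',16*f/420*4)
E
```

```text
0 22075.5 -1 ((275.1600036621094, 74.35755920410156), (132.59371948242188, 178.22352600097656), 84.04589080810547)
1 1385.0 0 ((226.4529266357422, 114.28825378417969), (37.8543701171875, 39.37287902832031), 77.47119140625)
2 1288.0 0 ((276.0377197265625, 109.28524780273438), (37.7914924621582, 36.58903121948242), 76.75948333740234)
3 1408.0 0 ((327.0, 106.0), (40.0, 38.0), 0.0)
4 1762.5 0 ((236.32484436035156, 45.070167541503906), (47.362457275390625, 40.17264938354492), 88.15238952636719)
[[[651.5 420.5  62.7]]]
cap r px 50.11790883749352
```

View pics/c1.png

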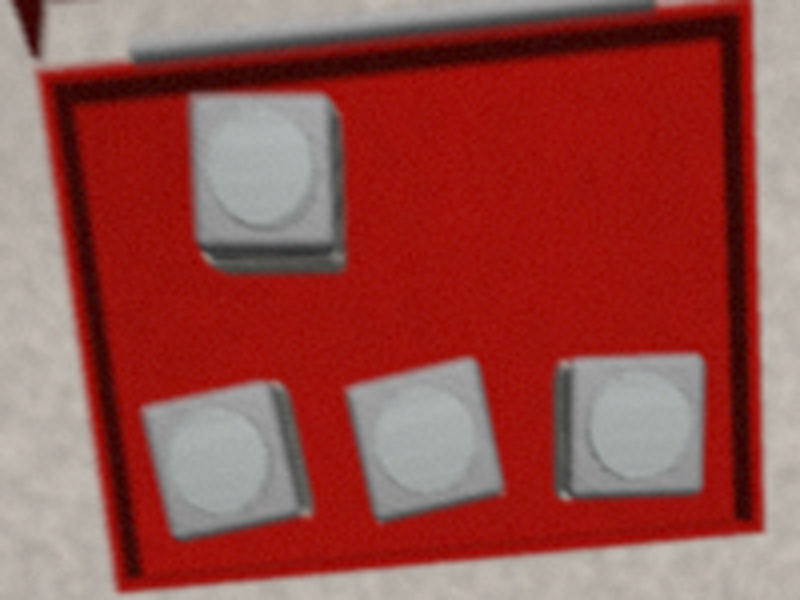

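Run:
```python
from h import *
p=env.camera_params('wrist')
def P(u,v,z): return onz(p,170+u/4,v/4,z)
C=dict(A=[(190,95),(328,95),(337,243),(200,245)],B=[(143,408),(270,382),(300,515),(178,540)],C=[(347,387),(472,357),(502,492),(380,521)],D=[(571,360),(702,353),(702,493),(568,497)])
cap=dict(A=(261,168),B=(217,461),C=(427,440),D=(638,426))
for k in C:
    q=np.array([P(u,v,60)[:2] for u,v in C[k]])
    d=[q[1]-q[0],q[2]-q[3]]; e=[q[0]-q[3],q[1]-q[2]]
    a=[np.degrees(np.arctan2(x[1],x[0])) for x in d]+[np.degrees(np.arctan2(-x[0],x[1])) for x in e]
    print(k,q.mean(0).round(1),np.round(a,1),[round(np.linalg.norm(x),1) for x in d+e],'cap',P(*cap[k],65)[:2].round(1))
r=np.array([P(u,v,32)[:2] for u,v in [(40,72),(750,3),(763,530),(120,590)]]); print(r.round(1),r.mean(0))
for x in (r[1]-r[0],r[2]-r[3]): print(np.degrees(np.arctan2(x[1],x[0])),np.linalg.norm(x))
for x in (r[0]-r[3],r[1]-r[2]): print(np.degrees(np.arctan2(-x[0],x[1])),np.linalg.norm(x))
# lid: triangulate outer edge corners from side & scene
q=env.camera_params('side'); s=env.camera_params('scene')
def tri(a,b):
    o1,d1=ray(q,*a);o2,d2=ray(s,*b); t=np.linalg.lstsq(np.c_[d1,-d2],o2-o1,rcond=None)[0]; return o1+d1*t[0],o2+d2*t[1]
print('lid free skirt? corners')
print(tri((263,365.5),(345,94))); print(tri((138.5,301),(433,126)))
```

```text
A [463.4 222.8] [0.1 0.8 1.5 2.8] [np.float64(40.3), np.float64(41.2), np.float64(40.5), np.float64(40.0)] cap [463.1 222.5]
B [447.8 139.6] [11.  11.3 12.5 11.7] [np.float64(40.3), np.float64(39.7), np.float64(41.0), np.float64(40.8)] cap [446.8 139.9]
C [511.3 146.2] [12.8 13.  13.7 13.8] [np.float64(39.5), np.float64(39.6), np.float64(41.5), np.float64(41.3)] cap [511.8 146.2]
D [576.8 150.3] [2.9 1.7 0.4 3.3] [np.float64(40.2), np.float64(42.3), np.float64(40.8), np.float64(41.7)] cap [576.7 150.4]
[[391.9 256. ]
 [610.8 275.2]
 [625.8 117.6]
 [407.   97.5]] [508.87229091 186.56682683]
5.025367878102816 219.74049331494072
5.255469566388691 219.76873494695778
5.418224286162928 159.24045571239557
5.429990519116986 158.35806537173167
lid free skirt? corners
(array([383.82810988, 354.54860282, 151.1528238 ]), array([383.30800466, 354.07860605, 151.17892275]))
(array([603.59393776, 376.45102635, 150.09675186]), array([604.26448388, 376.98427807, 150.3544072 ]))
```

>>> drive_tool:
  motion:
    - [[0.0033,0.0045,-0.008],[0,0,0.0803]]
    - [[0.0033,0.0045,-0.008],[0,0,0.0803]]
    - [[0.0033,0.0045,-0.008],[0,0,0.0803]]
    - [[0.0033,0.0045,-0.008],[0,0,0.0803]]
    - [[0.0033,0.0045,-0.008],[0,0,0.0803]]
    - [[0.0033,0.0045,-0.008],[0,0,0.0803]]
    - [[0.0033,0.0045,-0.008],[0,0,0.0803]]
    - [[0.0033,0.0045,-0.008],[0,0,0.0803]]
    - [[0.0033,0.0045,-0.008],[0,0,0.0803]]
    - [[0.0033,0.0045,-0.008],[0,0,0.0803]]
  claw: 0.8
  force: 15

```text
time_s: 1.87
ee_pos: [545.1, 105.3, 233.5]
ee_rot: [-180.0, 0.0, 46.2]
force: [0.5, 0.3, 0.1]
gripper_width: 73.2
```

>>> drive_tool:
  motion:
    - [[0.0033,0.0045,-0.008],[0,0,0.0803]]
    - [[0.0033,0.0045,-0.008],[0,0,0.0803]]
    - [[0.0033,0.0045,-0.008],[0,0,0.0803]]
    - [[0.0033,0.0045,-0.008],[0,0,0.0803]]
    - [[0.0033,0.0045,-0.008],[0,0,0.0803]]
    - [[0.0033,0.0045,-0.008],[0,0,0.0803]]
    - [[0.0033,0.0045,-0.008],[0,0,0.0803]]
    - [[0.0033,0.0045,-0.008],[0,0,0.0803]]
    - [[0.0033,0.0045,-0.008],[0,0,0.0803]]
    - [[0.0033,0.0045,-0.008],[0,0,0.0803]]

```text
time_s: 2.7
ee_pos: [578.1, 150.3, 153.5]
ee_rot: [-180.0, 0.0, 92.2]
force: [0.0, 1.1, -0.3]
gripper_width: 73.0
```

Run:
```python
from h import *
st(); snap('side','s2'); snap('wrist','w2')
```

```text
2.7 [578.1 150.3 153.5] [-1.7998e+02  1.0000e-02  9.2250e+01] [ 0.   1.1 -0.3] 72.99193587160153 [ 13.5  22.8  91.9  -0.   65.4 -78.8]
```

View pics/s2.png

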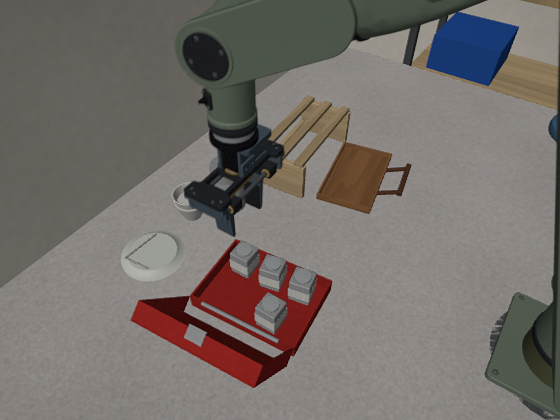

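Run:
```python
from h import *
p=env.camera_params('side'); print(onz(p,227.5,164,117), onz(p,190,190,67))
q=env.camera_params('scene'); print(onz(q,340,243,117),onz(q,396,265,67))
```

```text
[722.11602636  12.20918324 117.        ] [774.87678177  83.15693991  67.        ]
[722.69626748  11.20094328 117.        ] [771.1564036   88.02971484  67.        ]
```

Clear of the gripper. Descending onto D.

>>> drive_tool:
  motion:
    - [[-0.0001,0,-0.0116],[0,0,0]]
    - [[-0.0001,0,-0.0116],[0,0,0]]
    - [[-0.0001,0,-0.0116],[0,0,0]]
    - [[-0.0001,0,-0.0116],[0,0,0]]
    - [[-0.0001,0,-0.0116],[0,0,0]]
    - [[-0.0001,0,-0.0116],[0,0,0]]
    - [[-0.0001,0,-0.0116],[0,0,0]]
    - [[-0.0001,0,-0.0116],[0,0,0]]
    - [[-0.0001,0,-0.0116],[0,0,0]]
    - [[-0.0001,0,-0.0116],[0,0,0]]

```text
time_s: 3.63
ee_pos: [577.2, 149.8, 38.1]
ee_rot: [180.0, -0.0, 91.9]
force: [-0.1, 0.2, -0.1]
gripper_width: 73.1
```

>>> drive_tool:
  motion:
    - [[0,0,0],[0,0,0]]
    - [[0,0,0],[0,0,0]]
    - [[0,0,0],[0,0,0]]
    - [[0,0,0],[0,0,0]]
    - [[0,0,0],[0,0,0]]
    - [[0,0,0],[0,0,0]]
    - [[0,0,0],[0,0,0]]
    - [[0,0,0],[0,0,0]]
    - [[0,0,0],[0,0,0]]
    - [[0,0,0],[0,0,0]]
  claw: 0.2
  force: 20

```text
time_s: 4.47
ee_pos: [577.6, 150.0, 38.9]
ee_rot: [179.9, -0.0, 92.0]
force: [-0.4, -1.0, 6.3]
gripper_width: 41.9
```

>>> drive_tool:
  motion:
    - [[0,0,0.005],[0,0,0]]
    - [[0,0,0.01],[0,0,0]]
    - [[0,0,0.01],[0,0,0]]
    - [[0,0,0.0115],[0,0,0]]
    - [[0,0,0.0115],[0,0,0]]
    - [[0,0,0.0115],[0,0,0]]
    - [[0,0,0.0115],[0,0,0]]
    - [[0,0,0.0115],[0,0,0]]
    - [[0,0,0.0115],[0,0,0]]
    - [[0,0,0.0115],[0,0,0]]

```text
time_s: 5.3
ee_pos: [577.1, 150.1, 145.2]
ee_rot: [179.9, -0.0, 92.0]
force: [-0.0, -0.6, -1.0]
gripper_width: 41.5
```

>>> drive_tool:
  motion:
    - [[-0.002,-0.012,0],[0,0,-0.0704]]
    - [[-0.002,-0.0238,0],[0,0,-0.0704]]
    - [[-0.002,-0.024,0],[0,0,-0.0704]]
    - [[-0.002,-0.024,0],[0,0,-0.0704]]
    - [[-0.002,-0.024,0],[0,0,-0.0704]]
    - [[-0.002,-0.024,0],[0,0,-0.0704]]
    - [[-0.002,-0.024,0],[0,0,-0.0704]]
    - [[-0.002,-0.024,0],[0,0,-0.0704]]
    - [[-0.002,-0.024,0],[0,0,-0.0704]]
    - [[-0.002,-0.024,0],[0,0,-0.0704]]

```text
time_s: 6.13
ee_pos: [557.0, -78.9, 144.7]
ee_rot: [179.9, -0.0, 51.5]
force: [0.5, -1.0, 0.1]
gripper_width: 42.2
```

>>> drive_tool:
  motion:
    - [[-0.002,-0.024,0],[0,0,-0.0704]]
    - [[-0.002,-0.024,0],[0,0,-0.0704]]
    - [[-0.002,-0.024,0],[0,0,-0.0704]]
    - [[-0.002,-0.024,0],[0,0,-0.0704]]
    - [[-0.002,-0.024,0],[0,0,-0.0704]]
    - [[-0.002,-0.024,0],[0,0,-0.0704]]
    - [[-0.002,-0.024,0],[0,0,-0.0704]]
    - [[-0.002,-0.024,0],[0,0,-0.0704]]
    - [[-0.002,-0.024,0],[0,0,-0.0704]]
    - [[-0.002,-0.012,0],[0,0,-0.0704]]

```text
time_s: 6.97
ee_pos: [537.0, -308.6, 144.6]
ee_rot: [179.9, -0.1, 11.1]
force: [0.5, 0.6, -0.3]
gripper_width: 42.0
```

Run:
```python
from h import *
st(); snap('side','s3'); im,p=snap('wrist','w3')
```

```text
6.9667 [ 537.  -308.6  144.6] [ 1.7988e+02 -6.0000e-02  1.1060e+01] [ 0.5  0.6 -0.3] 42.00143268261459 [-30.9  25.   89.6  -0.1  65.3 -42. ]
```

View pics/s3.png

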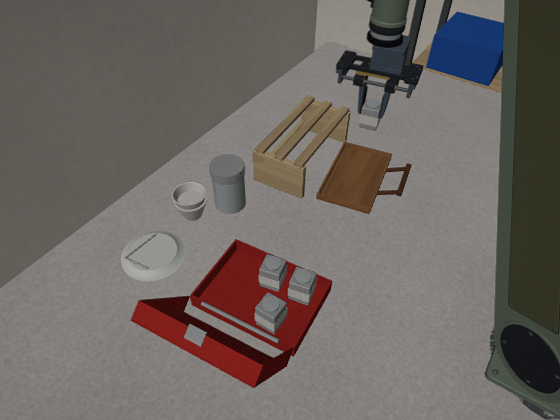

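View pics/w3.png

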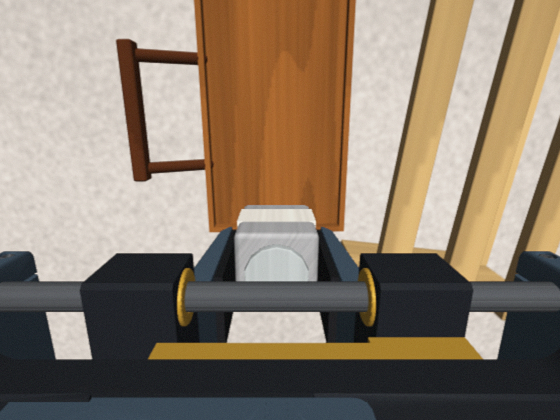

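Run:
```python
from h import *
im=cv2.imread('pics/w3.png'); cv2.imwrite('pics/c3.png',cv2.resize(im[0:270,110:560],None,fx=1.75,fy=1.75))
p=env.camera_params('wrist')
for u,v,z in [(210,231,16),(343,231,16),(196,0,16),(355,0,16),(120,41,42),(141,180,42)]: print(u,v,onz(p,u,v,z).round(1))
s=env.camera_params('side'); 
for u,v,z in [(345,142,16),(391.7,153,16)]: print(onz(s,u,v,z).round(1), proj(p,onz(s,u,v,z)))
```

```text
210 231 [ 479.4 -349.2   16. ]
343 231 [ 605.1 -324.4   16. ]
196 0 [ 440.8 -156.7   16. ]
355 0 [ 565.9 -132.    16. ]
120 41 [ 395.  -201.5   42. ]
141 180 [ 419.6 -305.1   42. ]
[ 604.1 -325.8   16. ] (np.float64(341.6250692939223), np.float64(232.13867383272992))
[ 482.3 -353.4   16. ] (np.float64(212.32384642287752), np.float64(235.5535276126843))
```

View pics/c3.png

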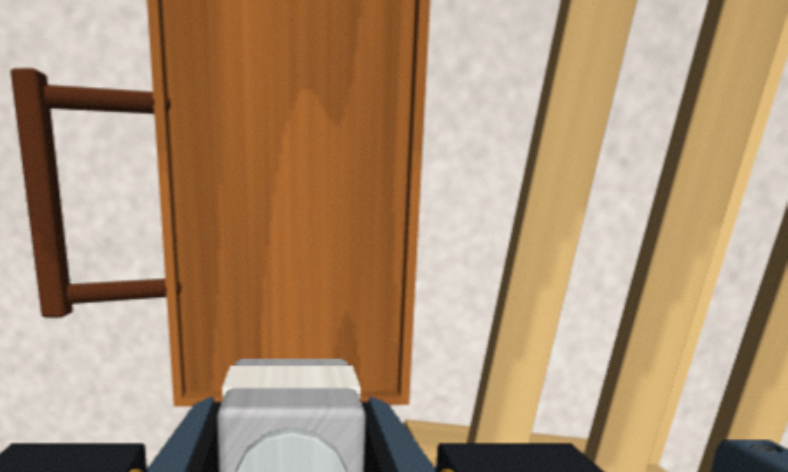

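>>> drive_tool:
  motion:
    - [[0,0.0028,-0.0115],[0,0,0]]
    - [[0,0.0028,-0.0115],[0,0,0]]
    - [[0,0,-0.0115],[0,0,0]]
    - [[0,0,-0.0115],[0,0,0]]
    - [[0,0,-0.0115],[0,0,0]]
    - [[0,0,-0.0115],[0,0,0]]
    - [[0,0,-0.0115],[0,0,0]]
    - [[0,0,-0.0115],[0,0,0]]
    - [[0,0,-0.008],[0,0,0]]
    - [[0,0,-0.003],[0,0,0]]

```text
time_s: 7.9
ee_pos: [536.2, -299.7, 39.8]
ee_rot: [-179.9, 0.1, 11.3]
force: [-5.1, 3.9, 19.5]
gripper_width: 41.9
```

>>> drive_tool:
  motion:
    - [[0,0,-0.0005],[0,0,0]]
    - [[0,0,0],[0,0,0]]
    - [[0,0,0],[0,0,0]]
    - [[0,0,0],[0,0,0]]
    - [[0,0,0],[0,0,0]]
    - [[0,0,0],[0,0,0]]
    - [[0,0,0],[0,0,0]]
    - [[0,0,0],[0,0,0]]
    - [[0,0,0],[0,0,0]]
    - [[0,0,0],[0,0,0]]
  claw: 0.6

```text
time_s: 8.73
ee_pos: [537.0, -300.2, 40.0]
ee_rot: [180.0, -0.0, 11.3]
force: [-0.2, 0.1, 0.5]
gripper_width: 54.7
```

>>> drive_tool:
  motion:
    - [[0,0,0.01],[0,0,0]]
    - [[0,0,0.0115],[0,0,0]]
    - [[0,0,0.0115],[0,0,0]]
    - [[0,0,0.0115],[0,0,0]]
    - [[0,0,0.0115],[0,0,0]]
    - [[0,0,0.0115],[0,0,0]]
    - [[0,0,0.0115],[0,0,0]]
    - [[0,0,0.0115],[0,0,0]]
    - [[0,0,0.0115],[0,0,0]]
    - [[0,0,0.01],[0,0,0]]

```text
time_s: 9.57
ee_pos: [537.2, -300.3, 153.5]
ee_rot: [180.0, -0.0, 11.3]
force: [-0.0, 0.7, 0.7]
gripper_width: 55.0
```

Run:
```python
from h import *
st(); snap('side','s4'); im,p=snap('wrist','w4')
```

```text
9.5667 [ 537.2 -300.3  153.5] [ 1.7997e+02 -4.0000e-02  1.1340e+01] [-0.   0.7  0.7] 54.989647051020015 [-30.3  24.3  89.4   0.   66.3 -41.6]
```

View pics/w4.png

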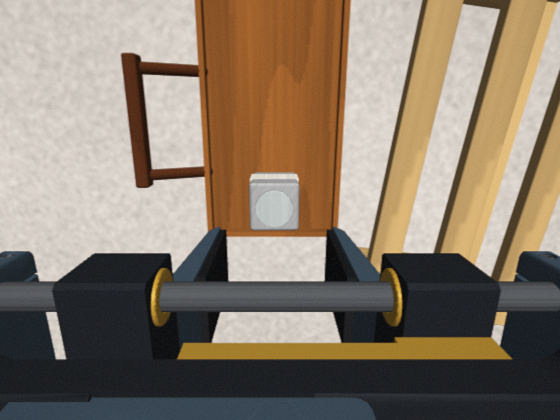

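View pics/s4.png

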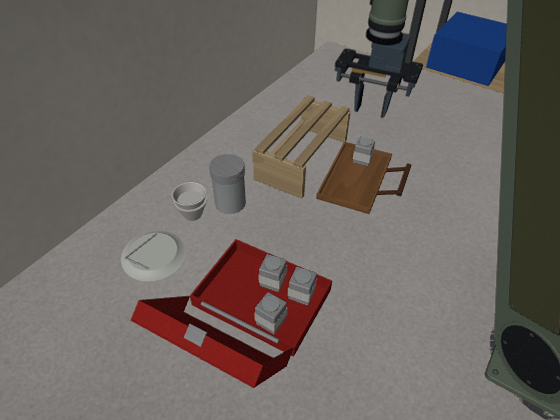

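Run:
```python
from h import *
p=env.camera_params('wrist')
for u,v,z in [(207,236,16),(339,236,16),(274,209,66)]: print(u,v,onz(p,u,v,z).round(1))
```

```text
207 236 [ 477.6 -352.3   16. ]
339 236 [ 607.1 -326.5   16. ]
274 209 [ 535.1 -297.5   66. ]
```

>>> drive_tool:
  motion:
    - [[-0.0013,0.0223,0],[0,0,0.0803]]
    - [[-0.0013,0.0223,0],[0,0,0.0803]]
    - [[-0.0013,0.0223,0],[0,0,0.0803]]
    - [[-0.0013,0.0223,0],[0,0,0.0803]]
    - [[-0.0013,0.0223,0],[0,0,0.0803]]
    - [[-0.0013,0.0223,0],[0,0,0.0803]]
    - [[-0.0013,0.0223,0],[0,0,0.0803]]
    - [[-0.0013,0.0223,0],[0,0,0.0803]]
    - [[-0.0013,0.0223,0],[0,0,0.0803]]
    - [[-0.0013,0.0223,0],[0,0,0.0803]]
  claw: 0.8

```text
time_s: 10.5
ee_pos: [523.4, -76.1, 151.5]
ee_rot: [-179.9, 0.0, 57.6]
force: [-0.3, 0.5, -0.9]
gripper_width: 73.2
```

>>> drive_tool:
  motion:
    - [[-0.0013,0.0223,0],[0,0,0.0803]]
    - [[-0.0013,0.0223,0],[0,0,0.0803]]
    - [[-0.0013,0.0223,0],[0,0,0.0803]]
    - [[-0.0013,0.0223,0],[0,0,0.0803]]
    - [[-0.0013,0.0223,0],[0,0,0.0803]]
    - [[-0.0013,0.0223,0],[0,0,0.0803]]
    - [[-0.0013,0.0223,0],[0,0,0.0803]]
    - [[-0.0013,0.0223,0],[0,0,0.0803]]
    - [[-0.0013,0.0223,0],[0,0,0.0803]]
    - [[-0.0013,0.0223,0],[0,0,0.0803]]

```text
time_s: 11.33
ee_pos: [510.4, 146.8, 151.4]
ee_rot: [-179.9, -0.0, 103.6]
force: [0.6, -0.3, -0.4]
gripper_width: 73.0
```

Run:
```python
from h import *
st(); snap('side','s5'); st()
```

```text
11.3333 [510.4 146.8 151.4] [-179.93   -0.    103.59] [ 0.6 -0.3 -0.4] 72.9779482732995 [ 14.8  17.2 100.8   0.   62.  -88.8]
11.3833 [510.4 150.3 151.5] [-179.99   -0.18  103.83] [ 1.2  2.6 -0.1] 72.65420873203654 [ 15.1  17.3 100.8   0.2  62.  -88.9]
```

View pics/s5.png

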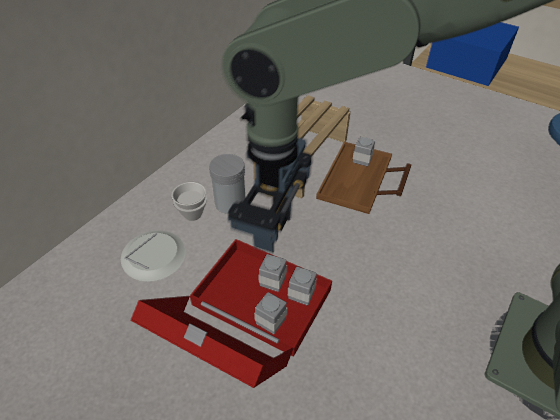

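>>> drive_tool:
  motion:
    - [[0.0005,-0.0018,-0.008],[0,0,0]]
    - [[0.0005,-0.0018,-0.0125],[0,0,0]]
    - [[0,0,-0.0125],[0,0,0]]
    - [[0,0,-0.0125],[0,0,0]]
    - [[0,0,-0.0125],[0,0,0]]
    - [[0,0,-0.0125],[0,0,0]]
    - [[0,0,-0.0125],[0,0,0]]
    - [[0,0,-0.0125],[0,0,0]]
    - [[0,0,-0.0125],[0,0,0]]
    - [[0,0,-0.0055],[0,0,0]]

```text
time_s: 12.22
ee_pos: [510.5, 140.6, 36.2]
ee_rot: [-179.8, 0.0, 103.3]
force: [-0.4, 0.1, -0.7]
gripper_width: 73.4
```

>>> drive_tool:
  motion:
    - [[0,0,0],[0,0,0]]
    - [[0,0,0],[0,0,0]]
    - [[0,0,0],[0,0,0]]
    - [[0,0,0],[0,0,0]]
    - [[0,0,0],[0,0,0]]
    - [[0,0,0],[0,0,0]]
    - [[0,0,0],[0,0,0]]
    - [[0,0,0],[0,0,0]]
    - [[0,0,0],[0,0,0]]
    - [[0,0,0],[0,0,0]]
  claw: 0.2
  force: 25

```text
time_s: 13.05
ee_pos: [512.4, 142.3, 39.1]
ee_rot: [179.9, 0.0, 103.4]
force: [-1.0, -0.8, 5.4]
gripper_width: 41.9
```

>>> drive_tool:
  motion:
    - [[0,0,0.005],[0,0,0]]
    - [[0,0,0.01],[0,0,0]]
    - [[0,0,0.01],[0,0,0]]
    - [[0,0,0.0115],[0,0,0]]
    - [[0,0,0.0115],[0,0,0]]
    - [[0,0,0.0115],[0,0,0]]
    - [[0,0,0.0115],[0,0,0]]
    - [[0,0,0.0115],[0,0,0]]
    - [[0,0,0.0115],[0,0,0]]
    - [[0,0,0.0105],[0,0,0]]

```text
time_s: 13.88
ee_pos: [512.2, 142.3, 144.6]
ee_rot: [179.9, -0.0, 103.4]
force: [-0.5, 0.2, -1.5]
gripper_width: 42.0
```

>>> drive_tool:
  motion:
    - [[0.0006,-0.0125,0],[0,0,-0.08]]
    - [[0.0006,-0.021,0],[0,0,-0.08]]
    - [[0.0006,-0.021,0],[0,0,-0.08]]
    - [[0.0006,-0.021,0],[0,0,-0.08]]
    - [[0.0006,-0.021,0],[0,0,-0.08]]
    - [[0.0006,-0.021,0],[0,0,-0.08]]
    - [[0.0006,-0.021,0],[0,0,-0.08]]
    - [[0.0006,-0.021,0],[0,0,-0.08]]
    - [[0.0006,-0.021,0],[0,0,-0.08]]
    - [[0.0006,-0.021,0],[0,0,-0.08]]

```text
time_s: 14.72
ee_pos: [518.0, -60.3, 143.7]
ee_rot: [180.0, -0.0, 57.3]
force: [0.3, 0.6, 0.9]
gripper_width: 41.8
```

>>> drive_tool:
  motion:
    - [[0.0007,-0.021,0],[0,0,-0.081]]
    - [[0.0007,-0.021,0],[0,0,-0.081]]
    - [[0.0007,-0.021,0],[0,0,-0.081]]
    - [[0.0007,-0.021,0],[0,0,-0.081]]
    - [[0.0007,-0.021,0],[0,0,-0.081]]
    - [[0.0007,-0.021,0],[0,0,-0.081]]
    - [[0.0007,-0.021,0],[0,0,-0.081]]
    - [[0.0007,-0.021,0],[0,0,-0.081]]
    - [[0.0007,-0.018,0],[0,0,-0.081]]
    - [[0.0007,-0.007,0],[0,0,-0.081]]

```text
time_s: 15.55
ee_pos: [525.1, -254.7, 143.6]
ee_rot: [179.9, -0.0, 10.8]
force: [-0.3, 0.5, -1.2]
gripper_width: 41.9
```

>>> drive_tool:
  motion:
    - [[0,0,-0.008],[0,0,0]]
    - [[0,0,-0.0115],[0,0,0]]
    - [[0,0,-0.0115],[0,0,0]]
    - [[0,0,-0.0115],[0,0,0]]
    - [[0,0,-0.0115],[0,0,0]]
    - [[0,0,-0.0115],[0,0,0]]
    - [[0,0,-0.0115],[0,0,0]]
    - [[0,0,-0.0115],[0,0,0]]
    - [[0,0,-0.006],[0,0,0]]
    - [[0,0,0],[0,0,0]]

```text
time_s: 16.38
ee_pos: [523.9, -251.1, 47.0]
ee_rot: [-179.9, 0.1, 11.2]
force: [-0.4, -0.8, -0.8]
gripper_width: 41.8
```

>>> drive_tool:
  motion:
    - [[0,0,-0.003],[0,0,0]]
    - [[0,0,-0.003],[0,0,0]]
    - [[0,0,-0.001],[0,0,0]]
    - [[0,0,0],[0,0,0]]
    - [[0,0,0],[0,0,0]]
    - [[0,0,0],[0,0,0]]
    - [[0,0,0],[0,0,0]]
    - [[0,0,0],[0,0,0]]
    - [[0,0,0],[0,0,0]]
    - [[0,0,0],[0,0,0]]

```text
time_s: 17.22
ee_pos: [525.0, -252.3, 41.5]
ee_rot: [180.0, -0.0, 11.1]
force: [-0.5, -0.2, -1.0]
gripper_width: 42.0
```

>>> drive_tool:
  motion:
    - [[0,0,0],[0,0,0]]
    - [[0,0,0],[0,0,0]]
    - [[0,0,0],[0,0,0]]
    - [[0,0,0],[0,0,0]]
    - [[0,0,0],[0,0,0]]
    - [[0,0,0],[0,0,0]]
    - [[0,0,0],[0,0,0]]
    - [[0,0,0],[0,0,0]]
    - [[0,0,0],[0,0,0]]
    - [[0,0,0],[0,0,0]]
  claw: 0.6

```text
time_s: 18.05
ee_pos: [525.0, -252.3, 41.5]
ee_rot: [-180.0, -0.0, 11.1]
force: [-0.6, 1.1, 0.5]
gripper_width: 54.9
```

>>> drive_tool:
  motion:
    - [[0,0,0.01],[0,0,0]]
    - [[0,0,0.0115],[0,0,0]]
    - [[0,0,0.0115],[0,0,0]]
    - [[0,0,0.0115],[0,0,0]]
    - [[0,0,0.0115],[0,0,0]]
    - [[0,0,0.0115],[0,0,0]]
    - [[0,0,0.0115],[0,0,0]]
    - [[0,0,0.0115],[0,0,0]]
    - [[0,0,0.0115],[0,0,0]]
    - [[0,0,0.008],[0,0,0]]

```text
time_s: 18.88
ee_pos: [525.5, -252.5, 153.5]
ee_rot: [179.9, -0.1, 11.1]
force: [0.6, 0.0, 0.8]
gripper_width: 55.1
```

Run:
```python
from h import *
st(); a,_=snap('side','s6'); im,p=snap('wrist','w6')
b=cv2.imread('pics/s6.png'); c=cv2.imread('pics/w6.png'); cv2.imwrite('pics/m6.png',np.hstack([b[100:400,120:460],c[0:300,90:500]]))
```

```text
18.8833 [ 525.5 -252.5  153.5] [ 1.7992e+02 -1.1000e-01  1.1120e+01] [0.6 0.  0.8] 55.0883270840619 [-26.8  21.5  94.    0.   64.4 -37.9]
```

View pics/m6.png

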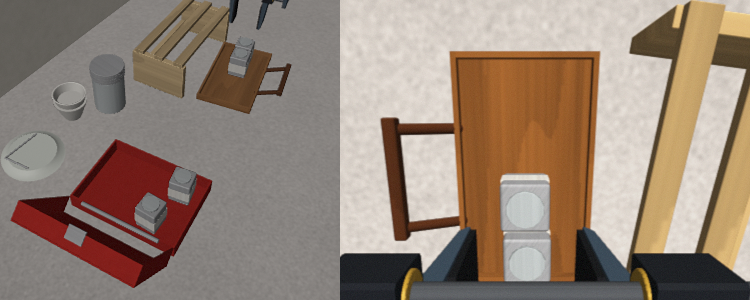

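>>> drive_tool:
  motion:
    - [[-0.004,0.015,0],[0,0,0]]
    - [[-0.004,0.025,0],[0,0,0]]
    - [[-0.004,0.025,0],[0,0,0]]
    - [[-0.004,0.025,0],[0,0,0]]
    - [[-0.004,0.025,0],[0,0,0]]
    - [[-0.004,0.025,0],[0,0,0]]
    - [[-0.004,0.025,0],[0,0,0]]
    - [[-0.004,0.025,0],[0,0,0]]
    - [[-0.004,0.025,0],[0,0,0]]
    - [[-0.004,0.025,0],[0,0,0]]
  claw: 0.8

```text
time_s: 19.82
ee_pos: [483.3, -10.5, 150.7]
ee_rot: [-180.0, 0.1, 11.1]
force: [0.5, -0.7, 0.4]
gripper_width: 73.1
```

>>> drive_tool:
  motion:
    - [[-0.005,0.025,0],[0,0,0]]
    - [[-0.005,0.025,0],[0,0,0]]
    - [[-0.005,0.025,0],[0,0,0]]
    - [[-0.005,0.025,0],[0,0,0]]
    - [[-0.005,0.025,0],[0,0,0]]
    - [[-0.005,0.018,0],[0,0,0]]
    - [[-0.004,0.0092,0],[0,0,0]]
    - [[-0.0042,0,0],[0,0,0]]
    - [[0,0,0],[0,0,0]]
    - [[0,0,0],[0,0,0]]

```text
time_s: 20.65
ee_pos: [446.3, 139.1, 151.3]
ee_rot: [180.0, 0.0, 11.1]
force: [0.2, -0.9, 0.0]
gripper_width: 73.0
```

Run:
```python
from h import *
st(); a,_=snap('side','s7'); im,p=snap('wrist','w7')
b=cv2.imread('pics/s7.png'); c=cv2.imread('pics/w7.png'); cv2.imwrite('pics/m7.png',np.hstack([b[100:400,120:460],c[0:300,90:500]]))
```

```text
20.65 [446.3 139.1 151.3] [1.7997e+02 4.0000e-02 1.1100e+01] [ 0.2 -0.9  0. ] 73.02581812673101 [ 15.9  11.8 108.6  -0.   59.6   4.8]
```

View pics/m7.png

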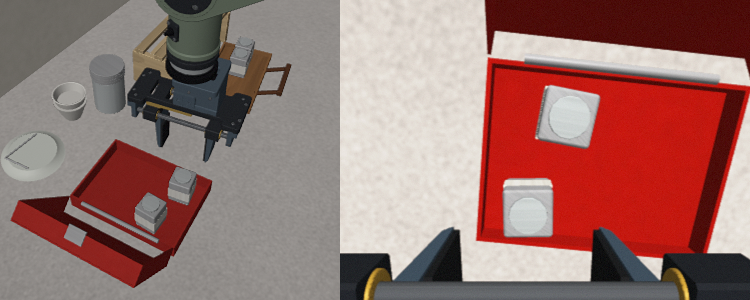

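Run:
```python
from h import *
st();p=env.camera_params('wrist')
for u,v in [(278,215),(320,118)]: print(onz(p,u,v,65).round(1))
```

```text
20.75 [446.9 139.  151.4] [179.98  -0.    11.05] [ 0.7 -0.2 -0.9] 73.06302550738599 [ 15.9  11.8 108.6  -0.   59.6   4.8]
[447.8 138.6  65. ]
[464.1 219.7  65. ]
```

>>> drive_tool:
  motion:
    - [[0.0005,0,-0.008],[0,0,0]]
    - [[0.0005,0,-0.0125],[0,0,0]]
    - [[0,0,-0.0125],[0,0,0]]
    - [[0,0,-0.0125],[0,0,0]]
    - [[0,0,-0.0125],[0,0,0]]
    - [[0,0,-0.0125],[0,0,0]]
    - [[0,0,-0.0125],[0,0,0]]
    - [[0,0,-0.0125],[0,0,0]]
    - [[0,0,-0.0125],[0,0,0]]
    - [[0,0,-0.005],[0,0,0]]

```text
time_s: 21.58
ee_pos: [446.9, 139.0, 36.6]
ee_rot: [180.0, 0.2, 11.1]
force: [-0.5, -0.5, -0.0]
gripper_width: 73.1
```

>>> drive_tool:
  motion:
    - [[0,0,0],[0,0,0]]
    - [[0,0,0],[0,0,0]]
    - [[0,0,0],[0,0,0]]
    - [[0,0,0],[0,0,0]]
    - [[0,0,0],[0,0,0]]
    - [[0,0,0],[0,0,0]]
    - [[0,0,0],[0,0,0]]
    - [[0,0,0],[0,0,0]]
    - [[0,0,0],[0,0,0]]
    - [[0,0,0],[0,0,0]]
  claw: 0.2

```text
time_s: 22.42
ee_pos: [448.3, 140.0, 39.1]
ee_rot: [-180.0, -0.1, 11.1]
force: [-0.9, -0.7, 5.1]
gripper_width: 42.1
```

>>> drive_tool:
  motion:
    - [[0,0,0.005],[0,0,0]]
    - [[0,0,0.01],[0,0,0]]
    - [[0,0,0.01],[0,0,0]]
    - [[0,0,0.0115],[0,0,0]]
    - [[0,0,0.0115],[0,0,0]]
    - [[0,0,0.0115],[0,0,0]]
    - [[0,0,0.0115],[0,0,0]]
    - [[0,0,0.0115],[0,0,0]]
    - [[0,0,0.0115],[0,0,0]]
    - [[0,0,0.0105],[0,0,0]]

```text
time_s: 23.25
ee_pos: [447.4, 139.9, 143.5]
ee_rot: [-180.0, 0.0, 11.1]
force: [0.1, -1.2, -1.5]
gripper_width: 41.5
```

>>> drive_tool:
  motion:
    - [[0.004,-0.012,0],[0,0,0]]
    - [[0.004,-0.021,0],[0,0,0]]
    - [[0.004,-0.021,0],[0,0,0]]
    - [[0.004,-0.021,0],[0,0,0]]
    - [[0.004,-0.021,0],[0,0,0]]
    - [[0.004,-0.021,0],[0,0,0]]
    - [[0.004,-0.021,0],[0,0,0]]
    - [[0.004,-0.021,0],[0,0,0]]
    - [[0.004,-0.021,0],[0,0,0]]
    - [[0.004,-0.021,0],[0,0,0]]

```text
time_s: 24.08
ee_pos: [487.4, -62.0, 142.8]
ee_rot: [-180.0, 0.0, 11.1]
force: [0.3, -0.2, -0.2]
gripper_width: 41.8
```

>>> drive_tool:
  motion:
    - [[0.004,-0.021,0],[0,0,0]]
    - [[0.004,-0.021,0],[0,0,0]]
    - [[0.004,-0.021,0],[0,0,0]]
    - [[0.004,-0.021,0],[0,0,0]]
    - [[0.004,-0.021,0],[0,0,0]]
    - [[0.004,-0.021,0],[0,0,0]]
    - [[0.0035,-0.0135,0],[0,0,0]]
    - [[0,-0.005,0],[0,0,0]]
    - [[0,0,0],[0,0,0]]
    - [[0,0,0],[0,0,0]]

```text
time_s: 24.92
ee_pos: [514.9, -204.8, 142.7]
ee_rot: [-179.9, 0.0, 11.1]
force: [-0.1, 0.0, -0.5]
gripper_width: 42.1
```

>>> drive_tool:
  motion:
    - [[0,0,-0.008],[0,0,0]]
    - [[0,0,-0.0115],[0,0,0]]
    - [[0,0,-0.0115],[0,0,0]]
    - [[0,0,-0.0115],[0,0,0]]
    - [[0,0,-0.0115],[0,0,0]]
    - [[0,0,-0.0115],[0,0,0]]
    - [[0,0,-0.0115],[0,0,0]]
    - [[0,0,-0.0115],[0,0,0]]
    - [[0,0,-0.006],[0,0,0]]
    - [[0,0,-0.003],[0,0,0]]

```text
time_s: 25.75
ee_pos: [514.5, -204.4, 44.3]
ee_rot: [-179.9, 0.1, 11.2]
force: [0.3, -0.5, -0.6]
gripper_width: 41.8
```

>>> drive_tool:
  motion:
    - [[0,0,-0.002],[0,0,0]]
    - [[0,0,-0.002],[0,0,0]]
    - [[0,0,0],[0,0,0]]
    - [[0,0,0],[0,0,0]]
    - [[0,0,0],[0,0,0]]
    - [[0,0,0],[0,0,0]]
    - [[0,0,0],[0,0,0]]
    - [[0,0,0],[0,0,0]]
    - [[0,0,0],[0,0,0]]
    - [[0,0,0],[0,0,0]]

```text
time_s: 26.58
ee_pos: [515.3, -205.6, 41.5]
ee_rot: [180.0, -0.0, 11.1]
force: [0.7, 0.3, -0.7]
gripper_width: 41.8
```

>>> drive_tool:
  motion:
    - [[0,0,0],[0,0,0]]
    - [[0,0,0],[0,0,0]]
    - [[0,0,0],[0,0,0]]
    - [[0,0,0],[0,0,0]]
    - [[0,0,0],[0,0,0]]
    - [[0,0,0],[0,0,0]]
    - [[0,0,0],[0,0,0]]
    - [[0,0,0],[0,0,0]]
    - [[0,0,0],[0,0,0]]
    - [[0,0,0],[0,0,0]]
  claw: 0.6

```text
time_s: 27.42
ee_pos: [515.3, -205.6, 41.5]
ee_rot: [-180.0, -0.0, 11.1]
force: [0.4, 1.5, 0.3]
gripper_width: 55.0
```

>>> drive_tool:
  motion:
    - [[0,0,0.01],[0,0,0]]
    - [[0,0,0.0115],[0,0,0]]
    - [[0,0,0.0115],[0,0,0]]
    - [[0,0,0.0115],[0,0,0]]
    - [[0,0,0.0115],[0,0,0]]
    - [[0,0,0.0115],[0,0,0]]
    - [[0,0,0.0115],[0,0,0]]
    - [[0,0,0.0115],[0,0,0]]
    - [[0,0,0.0115],[0,0,0]]
    - [[0,0,0.008],[0,0,0]]

```text
time_s: 28.25
ee_pos: [515.8, -205.8, 153.4]
ee_rot: [179.9, -0.1, 11.1]
force: [0.6, -0.6, -0.5]
gripper_width: 54.5
```

```bash
cat > mm.py <<'E'
from h import *
import sys
k=sys.argv[1]
st(); snap('side','s'+k); im,p=snap('wrist','w'+k)
b=cv2.imread(f'pics/s{k}.png'); c=cv2.imread(f'pics/w{k}.png'); cv2.imwrite(f'pics/m{k}.png',np.hstack([b[100:400,120:460],c[0:300,90:500]]))
E
python3 mm.py 8
```

```text
28.25 [ 515.8 -205.8  153.4] [ 1.7993e+02 -1.1000e-01  1.1120e+01] [ 0.6 -0.6 -0.5] 54.49489624471276 [-22.9  19.1  97.7   0.   63.1 -34.1]
```

View pics/m8.png

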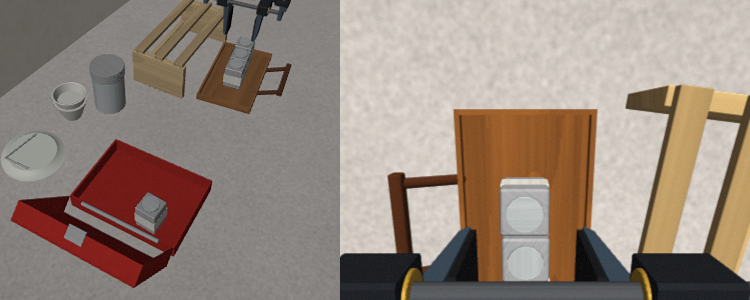

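>>> drive_tool:
  motion:
    - [[-0.003,0.015,0],[0,0,-0.0168]]
    - [[-0.003,0.025,0],[0,0,-0.0168]]
    - [[-0.003,0.025,0],[0,0,-0.0168]]
    - [[-0.003,0.025,0],[0,0,-0.0168]]
    - [[-0.003,0.025,0],[0,0,-0.0168]]
    - [[-0.003,0.025,0],[0,0,-0.0168]]
    - [[-0.003,0.025,0],[0,0,-0.0168]]
    - [[-0.003,0.025,0],[0,0,-0.0168]]
    - [[-0.003,0.025,0],[0,0,-0.0168]]
    - [[-0.003,0.025,0],[0,0,-0.0168]]
  claw: 0.8

```text
time_s: 29.18
ee_pos: [484.5, 35.6, 151.0]
ee_rot: [180.0, 0.1, 1.4]
force: [0.5, 0.6, -0.5]
gripper_width: 72.9
```

>>> drive_tool:
  motion:
    - [[-0.003,0.025,0],[0,0,0]]
    - [[-0.003,0.025,0],[0,0,0]]
    - [[-0.003,0.025,0],[0,0,0]]
    - [[-0.003,0.025,0],[0,0,0]]
    - [[-0.003,0.025,0],[0,0,0]]
    - [[-0.003,0.025,0],[0,0,0]]
    - [[-0.0025,0.023,0],[0,0,0]]
    - [[-0.0015,0.0145,0],[0,0,0]]
    - [[0,0,0],[0,0,0]]
    - [[0,0,0],[0,0,0]]

```text
time_s: 30.02
ee_pos: [462.8, 222.1, 150.9]
ee_rot: [179.9, 0.1, 1.6]
force: [-0.4, -0.0, -0.2]
gripper_width: 73.2
```

```bash
python3 mm.py 9
```

```text
30.0167 [462.8 222.1 150.9] [1.7995e+02 6.0000e-02 1.5900e+00] [-0.4 -0.  -0.2] 73.23476643032467 [ 24.4  15.7 103.1  -0.   61.2  22.8]
```

View pics/m9.png

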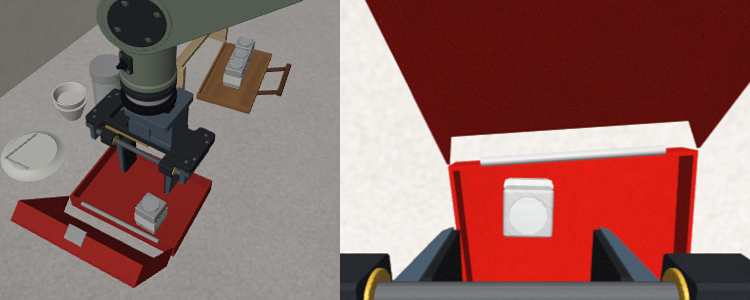

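>>> drive_tool:
  motion:
    - [[0.0005,0,-0.008],[0,0,0]]
    - [[0,0,-0.0125],[0,0,0]]
    - [[0,0,-0.0125],[0,0,0]]
    - [[0,0,-0.0125],[0,0,0]]
    - [[0,0,-0.0125],[0,0,0]]
    - [[0,0,-0.0125],[0,0,0]]
    - [[0,0,-0.0125],[0,0,0]]
    - [[0,0,-0.0125],[0,0,0]]
    - [[0,0,-0.0125],[0,0,0]]
    - [[0,0,-0.004],[0,0,0]]

```text
time_s: 30.95
ee_pos: [462.6, 220.4, 37.4]
ee_rot: [179.9, 0.2, 1.4]
force: [0.5, 0.3, 0.1]
gripper_width: 73.0
```

>>> drive_tool:
  motion:
    - [[0,0,0],[0,0,0]]
    - [[0,0,0],[0,0,0]]
    - [[0,0,0],[0,0,0]]
    - [[0,0,0],[0,0,0]]
    - [[0,0,0],[0,0,0]]
    - [[0,0,0],[0,0,0]]
    - [[0,0,0],[0,0,0]]
    - [[0,0,0],[0,0,0]]
    - [[0,0,0],[0,0,0]]
    - [[0,0,0],[0,0,0]]
  claw: 0.2

```text
time_s: 31.78
ee_pos: [464.2, 222.1, 40.1]
ee_rot: [-180.0, -0.1, 1.5]
force: [-0.5, -0.9, 5.8]
gripper_width: 41.6
```

>>> drive_tool:
  motion:
    - [[0,0,0.005],[0,0,0]]
    - [[0,0,0.01],[0,0,0]]
    - [[0,0,0.01],[0,0,0]]
    - [[0,0,0.0115],[0,0,0]]
    - [[0,0,0.0115],[0,0,0]]
    - [[0,0,0.0115],[0,0,0]]
    - [[0,0,0.0115],[0,0,0]]
    - [[0,0,0.0115],[0,0,0]]
    - [[0,0,0.0115],[0,0,0]]
    - [[0,0,0.0105],[0,0,0]]

```text
time_s: 32.62
ee_pos: [463.8, 222.0, 145.6]
ee_rot: [-180.0, -0.1, 1.5]
force: [0.2, -0.1, -0.8]
gripper_width: 42.0
```

>>> drive_tool:
  motion:
    - [[0.0024,-0.012,0],[0,0,0.0169]]
    - [[0.0024,-0.022,0],[0,0,0.0169]]
    - [[0.0024,-0.022,0],[0,0,0.0169]]
    - [[0.0024,-0.022,0],[0,0,0.0169]]
    - [[0.0024,-0.022,0],[0,0,0.0169]]
    - [[0.0024,-0.022,0],[0,0,0.0169]]
    - [[0.0024,-0.022,0],[0,0,0.0169]]
    - [[0.0024,-0.022,0],[0,0,0.0169]]
    - [[0.0024,-0.022,0],[0,0,0.0169]]
    - [[0.0024,-0.022,0],[0,0,0.0169]]

```text
time_s: 33.45
ee_pos: [487.8, 10.9, 144.9]
ee_rot: [180.0, -0.1, 11.2]
force: [0.5, 0.6, -0.8]
gripper_width: 42.2
```

>>> drive_tool:
  motion:
    - [[0.0024,-0.022,0],[0,0,0]]
    - [[0.0024,-0.022,0],[0,0,0]]
    - [[0.0024,-0.022,0],[0,0,0]]
    - [[0.0024,-0.022,0],[0,0,0]]
    - [[0.0024,-0.022,0],[0,0,0]]
    - [[0.0024,-0.022,0],[0,0,0]]
    - [[0.0024,-0.022,0],[0,0,0]]
    - [[0.0017,-0.0164,0],[0,0,0]]
    - [[0,0,0],[0,0,0]]
    - [[0,0,0],[0,0,0]]

```text
time_s: 34.28
ee_pos: [506.2, -158.8, 144.5]
ee_rot: [-180.0, -0.0, 11.1]
force: [-1.6, -0.0, -1.1]
gripper_width: 42.0
```

>>> drive_tool:
  motion:
    - [[0,0,-0.008],[0,0,0]]
    - [[0,0,-0.0115],[0,0,0]]
    - [[0,0,-0.0115],[0,0,0]]
    - [[0,0,-0.0115],[0,0,0]]
    - [[0,0,-0.0115],[0,0,0]]
    - [[0,0,-0.0115],[0,0,0]]
    - [[0,0,-0.0115],[0,0,0]]
    - [[0,0,-0.0115],[0,0,0]]
    - [[0,0,-0.006],[0,0,0]]
    - [[0,0,-0.004],[0,0,0]]

```text
time_s: 35.12
ee_pos: [505.6, -157.3, 44.5]
ee_rot: [-179.9, 0.1, 11.2]
force: [-0.1, 0.2, -0.6]
gripper_width: 41.9
```

>>> drive_tool:
  motion:
    - [[0,0,-0.002],[0,0,0]]
    - [[0,0,-0.001],[0,0,0]]
    - [[0,0,0],[0,0,0]]
    - [[0,0,0],[0,0,0]]
    - [[0,0,0],[0,0,0]]
    - [[0,0,0],[0,0,0]]
    - [[0,0,0],[0,0,0]]
    - [[0,0,0],[0,0,0]]
    - [[0,0,0],[0,0,0]]
    - [[0,0,0],[0,0,0]]

```text
time_s: 35.95
ee_pos: [506.3, -158.5, 42.5]
ee_rot: [180.0, -0.0, 11.2]
force: [0.3, 0.2, -0.8]
gripper_width: 41.6
```

>>> drive_tool:
  motion:
    - [[0,0,0],[0,0,0]]
    - [[0,0,0],[0,0,0]]
    - [[0,0,0],[0,0,0]]
    - [[0,0,0],[0,0,0]]
    - [[0,0,0],[0,0,0]]
    - [[0,0,0],[0,0,0]]
    - [[0,0,0],[0,0,0]]
    - [[0,0,0],[0,0,0]]
    - [[0,0,0],[0,0,0]]
    - [[0,0,0],[0,0,0]]
  claw: 0.6

```text
time_s: 36.78
ee_pos: [506.3, -158.5, 42.5]
ee_rot: [-180.0, -0.0, 11.2]
force: [-0.2, -0.1, -0.1]
gripper_width: 54.3
```

>>> drive_tool:
  motion:
    - [[0,0,0.01],[0,0,0]]
    - [[0,0,0.0125],[0,0,0]]
    - [[0,0,0.0125],[0,0,0]]
    - [[0,0,0.0125],[0,0,0]]
    - [[0,0,0.0125],[0,0,0]]
    - [[0,0,0.0125],[0,0,0]]
    - [[0,0,0.0125],[0,0,0]]
    - [[0,0,0.0125],[0,0,0]]
    - [[0,0,0.0125],[0,0,0]]
    - [[0,0,0.01],[0,0,0]]

```text
time_s: 37.62
ee_pos: [506.6, -158.6, 164.3]
ee_rot: [180.0, -0.1, 11.2]
force: [-0.3, -0.8, -0.1]
gripper_width: 54.8
```

>>> drive_tool:
  motion:
    - [[0.0074,-0.01,0.0136],[0,0,0]]
    - [[0.0074,-0.02,0.0136],[0,0,0]]
    - [[0.0074,-0.02,0.0136],[0,0,0]]
    - [[0.0074,-0.02,0.0136],[0,0,0]]
    - [[0.0074,-0.02,0.0136],[0,0,0]]
    - [[0.0074,-0.02,0.0136],[0,0,0]]
    - [[0.0074,-0.02,0.0136],[0,0,0]]
    - [[0.0074,-0.02,0.0136],[0,0,0]]
    - [[0.0074,-0.02,0.0136],[0,0,0]]
    - [[0.0074,-0.01,0.0136],[0,0,0]]

```text
time_s: 38.45
ee_pos: [580.1, -340.7, 299.3]
ee_rot: [180.0, 0.0, 11.1]
force: [0.7, 0.9, 0.5]
gripper_width: 54.8
```

>>> drive_tool:
  motion:
    - [[0,0,0],[0,0,0]]
    - [[0,0,0],[0,0,0]]
    - [[0,0,0],[0,0,0]]
    - [[0,0,0],[0,0,0]]
    - [[0,0,0],[0,0,0]]
    - [[0,0,0],[0,0,0]]
    - [[0,0,0],[0,0,0]]
    - [[0,0,0],[0,0,0]]
    - [[0,0,0],[0,0,0]]
    - [[0,0,0],[0,0,0]]

```text
time_s: 39.28
ee_pos: [580.3, -338.4, 298.5]
ee_rot: [180.0, -0.0, 11.2]
force: [1.2, 0.0, 0.1]
gripper_width: 54.5
```

```bash
python3 mm.py 10
```

```text
39.2833 [ 580.3 -338.4  298.5] [ 1.800e+02 -1.000e-02  1.118e+01] [1.2 0.  0.1] 54.52111459275515 [-31.2  25.6  66.4   0.   88.  -42.4]
```

View pics/w10.png

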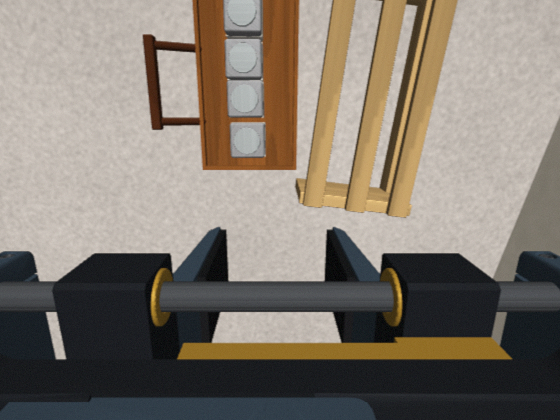

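View pics/s10.png

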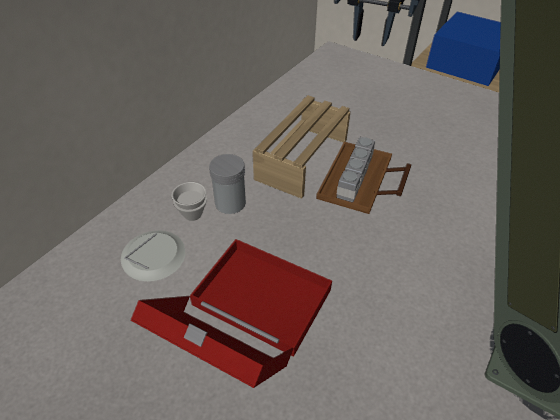

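Run:
```python
from h import *
def crop(n,o,x0,y0,x1,y1,k):
    c=cv2.resize(cv2.imread('pics/'+n)[y0:y1,x0:x1],None,fx=k,fy=k,interpolation=cv2.INTER_CUBIC)
    for x in range((x0//20+1)*20,x1,20): cv2.putText(c,str(x),((x-x0)*k,10),0,.35,(255,0,0)); cv2.line(c,((x-x0)*k,12),((x-x0)*k,20),(255,0,0))
    for y in range((y0//20+1)*20,y1,20): cv2.putText(c,str(y),(0,(y-y0)*k),0,.35,(255,0,0))
    cv2.imwrite('pics/'+o,c)
crop('w10.png','ca.png',280,0,470,230,3)
crop('s10.png','cb.png',240,90,360,200,5)
```

```text
(no output)
```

View pics/ca.png

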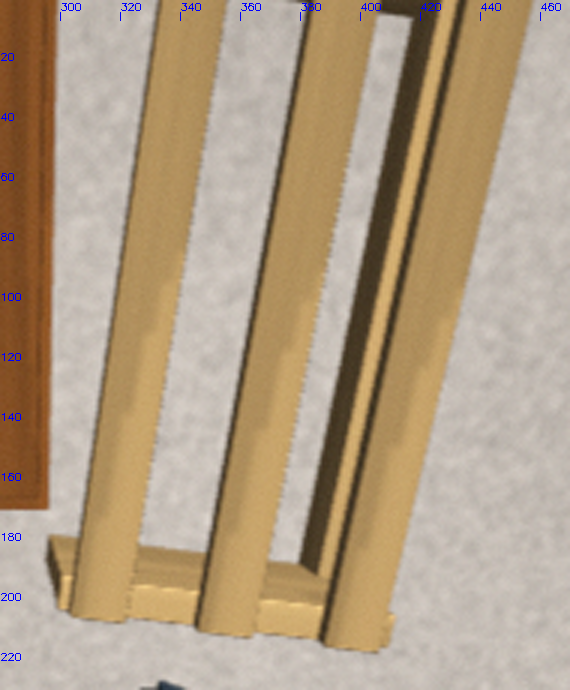

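View pics/cb.png

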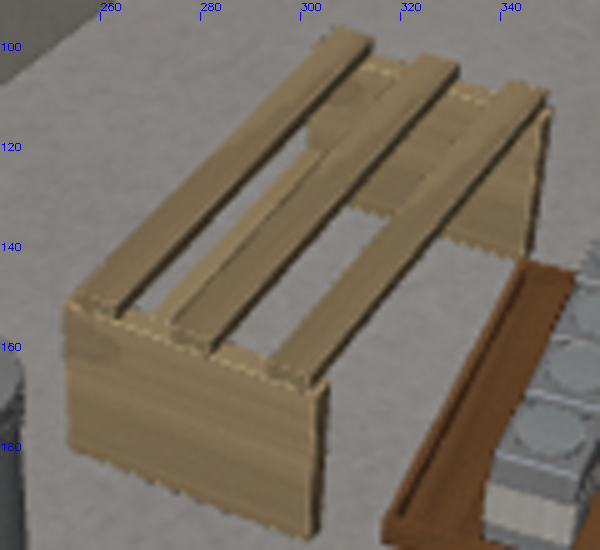

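Run:
```python
from h import *
p=env.camera_params('wrist'); s=env.camera_params('side')
def dirr(a,b): d=b-a; return np.degrees(np.arctan2(d[1],d[0]))
print('wrist slat yaw')
for a,b in [((333.3,0),(304,204)),((355,0),(321.7,206.7)),((456.7,0),(407.3,216.7)),((405,0),(363.3,211.7))]:
    A=onz(p,*a,102);B=onz(p,*b,102); print(A.round(1),B.round(1),round(dirr(B,A)-90,2))
c=[onz(p,280+u/3,v/3,102) for u,v in [(72,612),(125,620),(200,630),(250,635),(322,645),(380,650)]]
print(np.round(c,1)); q=np.array(c); print('x-dir',np.degrees(np.polyfit(q[:,0],q[:,1],1)[0]))
print('inner cheek top far'); A=onz(p,296.7,179,92);B=onz(p,380,187.7,92);print(A,B,dirr(A,B))
print('front outer far top',onz(p,280+60/3,606/3,92))
print('side'); 
for u,v,z in [(253.8,179,0),(301.6,197.6,0),(304.4,166.6,92),(253,150.8,92),(345.4,142.4,0),(349.6,112.4,92)]: print(z,onz(s,u,v,z).round(1))
# tray now
print('tray');
for u,v in [(204,170),(296,169)]: print(onz(p,u,v,16).round(1))
for u,v in [(345,142),(391.7,153),(369,209),(316.7,194)]: print(onz(s,u,v,16).round(1))
for u,v,z in [(144,37,42),(152,128,42),(155,37,42),(163,128,42)]: print('h',onz(p,u,v,z).round(1))
```

```text
wrist slat yaw
[ 598.6 -143.9  102. ] [ 615.2 -352.7  102. ] 4.55
[ 619.6 -139.8  102. ] [ 636.  -351.9  102. ] 4.44
[ 717.9 -120.4  102. ] [ 737.  -344.4  102. ] 4.87
[ 667.9 -130.2  102. ] [ 684.9 -348.5  102. ] 4.46
[[ 615.2 -352.7  102. ]
 [ 636.  -351.9  102. ]
 [ 665.4 -350.2  102. ]
 [ 685.  -348.4  102. ]
 [ 713.5 -346.9  102. ]
 [ 736.3 -344.5  102. ]]
x-dir 3.868381894219314
inner cheek top far
[ 601.78748971 -327.45120257   92.        ] [ 699.68551513 -318.68115777   92.        ] 5.119090010053118
front outer far top [ 611.43270589 -353.72163872   92.        ]
side
0 [727.4 -84.4   0. ]
0 [594.8 -95.2  -0. ]
92 [ 595.3 -100.5   92. ]
92 [723.4 -80.9  92. ]
0 [ 611.  -344.6    0. ]
92 [ 612.9 -349.3   92. ]
tray
[ 480.6 -353.1   16. ]
[ 605.4 -327.    16. ]
[ 604.1 -325.8   16. ]
[ 482.3 -353.4   16. ]
[ 440.3 -136.    16. ]
[ 563.8 -111.2   16. ]
h [ 394.7 -205.1   42. ]
h [ 413.7 -307.6   42. ]
h [ 407.4 -202.6   42. ]
h [ 427.3 -304.9   42. ]
```

Run:
```python
from h import *
p=env.camera_params('wrist'); s=env.camera_params('side')
def dirr(a,b): d=b-a; return np.degrees(np.arctan2(d[1],d[0]))
for n,l,z in [('inner top',[(60,574),(130,583),(195,590),(325,605)],92),('outer top',[(62,608),(130,617),(320,640)],92),('inner bottom',[(50,537),(140,547),(300,563)],0)]:
    q=np.array([onz(p,280+u/3,v/3,z) for u,v in l]); print(n,q.round(1).tolist(),np.degrees(np.polyfit(q[:,0],q[:,1],1)[0]))
# rack frame guess
a=np.radians(4.6); ex=np.array([np.cos(a),np.sin(a)]); ey=np.array([-ex[1],ex[0]])
for n,P in dict(nearbotback=(727.4,-84.4),nearbotfront=(594.8,-95.2),neartopfront=(595.3,-100.5),neartopback=(723.4,-80.9),farbotin=(611,-344.6),fartop=(612.9,-349.3),tray1=(480.6,-353.1),tray2=(605.4,-327),h1=(401,-203.9),h2=(420.5,-306.2)).items(): print(n,(ex@np.array(P)).round(1),(ey@np.array(P)).round(1))
q=env.camera_params('scene')
for u,v,z in [(231,237,102),(54,329,102),(218,258,0),(282,285,92)]:
    P=onz(q,u,v,z)[:2]; print('scene',P.round(1),(ex@P).round(1),(ey@P).round(1))
```

```text
inner top [[608.7, -341.1, 92.0], [636.4, -339.3, 92.0], [662.2, -337.1, 92.0], [714.1, -333.1, 92.0]] 4.3961315245858374
outer top [[612.4, -354.4, 92.0], [639.6, -352.8, 92.0], [716.2, -347.4, 92.0]] 3.9041085045966533
inner bottom [[610.9, -343.3, 0.0], [654.6, -339.7, 0.0], [732.7, -332.4, 0.0]] 5.185176220240688
nearbotback 718.3 -142.5
nearbotfront 585.2 -142.6
neartopfront 585.3 -147.9
neartopback 714.6 -138.7
farbotin 581.4 -392.5
fartop 582.9 -397.3
tray1 450.7 -390.5
tray2 577.2 -374.5
h1 383.4 -235.4
h2 394.6 -338.9
scene [602.3 -96. ] 592.7 -144.0
scene [ 619.7 -354.4] 589.3 -402.9
scene [530.2 -82.5] 521.9 -124.8
scene [718.5 -90.3] 709.0 -147.6
```

>>> drive_tool:
  motion:
    - [[-0.018,0.009,-0.01],[0,0,0]]
    - [[-0.02,0.01,-0.018],[0,0,0]]
    - [[-0.02,0.01,-0.018],[0,0,0]]
    - [[-0.02,0.01,-0.018],[0,0,0]]
    - [[-0.02,0.01,-0.018],[0,0,0]]
    - [[-0.02,0.01,-0.018],[0,0,0]]
    - [[-0.02,0.01,-0.018],[0,0,0]]
    - [[-0.02,0.01,-0.018],[0,0,0]]
    - [[-0.012,0.004,-0.01],[0,0,0]]
    - [[0,0,0],[0,0,0]]
  claw: 0.45
  force: 50

```text
time_s: 40.22
ee_pos: [406.5, -253.4, 150.5]
ee_rot: [-179.7, 0.3, 11.2]
force: [-0.8, -0.4, 0.5]
gripper_width: 40.9
```

```bash
python3 mm.py 11
```

```text
40.2167 [ 406.5 -253.4  150.5] [-179.74    0.28   11.16] [-0.8 -0.4  0.5] 40.87858156036152 [-33.3  13.  107.1  -0.   60.3 -44.5]
```

View pics/w11.png

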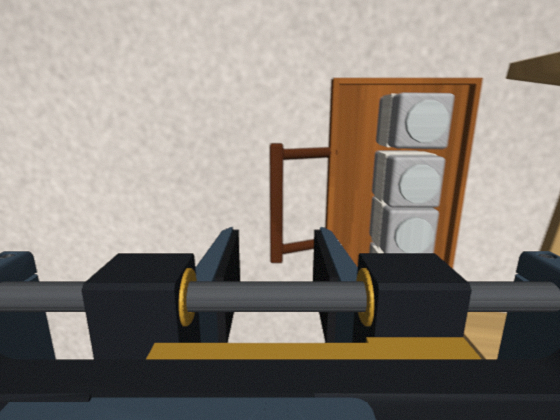

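Run:
```python
from h import *
st();p=env.camera_params('wrist')
A=onz(p,277,145,42);B=onz(p,277,262,42);print(A,B,(A+B)/2,np.linalg.norm(A-B),np.degrees(np.arctan2(-(A-B)[0],(A-B)[1])))
```

```text
40.3167 [ 411.  -256.   153.1] [ 1.7993e+02 -8.0000e-02  1.1160e+01] [-0.1  0.   0.2] 40.99814784313518 [-33.3  13.  106.6   0.   60.3 -44.4]
[ 400.76014629 -203.29556497   42.        ] [ 421.64203642 -308.92695814   42.        ] [ 411.20109135 -256.11126156   42.        ] 107.67564515036909 11.182415029573056
```

Aligned (411,-256). Descending 135 to TCP z≈18 and gripping.

>>> drive_tool:
  motion:
    - [[0,0,-0.01],[0,0,0]]
    - [[0,0,-0.016],[0,0,0]]
    - [[0,0,-0.016],[0,0,0]]
    - [[0,0,-0.016],[0,0,0]]
    - [[0,0,-0.016],[0,0,0]]
    - [[0,0,-0.016],[0,0,0]]
    - [[0,0,-0.016],[0,0,0]]
    - [[0,0,-0.016],[0,0,0]]
    - [[0,0,-0.009],[0,0,0]]
    - [[0,0,-0.004],[0,0,0]]

```text
time_s: 41.15
ee_pos: [410.8, -255.7, 16.2]
ee_rot: [-180.0, 0.0, 11.2]
force: [-0.9, 0.5, 0.5]
gripper_width: 40.7
```

>>> drive_tool:
  motion:
    - [[0,0,0],[0,0,0]]
    - [[0,0,0],[0,0,0]]
    - [[0,0,0],[0,0,0]]
    - [[0,0,0],[0,0,0]]
    - [[0,0,0],[0,0,0]]
    - [[0,0,0],[0,0,0]]
    - [[0,0,0],[0,0,0]]
    - [[0,0,0],[0,0,0]]
    - [[0,0,0],[0,0,0]]
    - [[0,0,0],[0,0,0]]
  claw: 0
  force: 50

```text
time_s: 41.98
ee_pos: [409.9, -255.7, 18.1]
ee_rot: [180.0, 0.0, 11.2]
force: [-3.3, -1.8, 5.2]
gripper_width: 11.8
```

>>> drive_tool:
  motion:
    - [[0,0.0007,0],[0,0,-0.0058]]
    - [[-0.0002,0.0007,0],[0,0,-0.0058]]
    - [[-0.0001,0.0007,0],[0,0,-0.0058]]
    - [[-0.0001,0.0007,0],[0,0,-0.0058]]
    - [[-0.0001,0.0007,0],[0,0,-0.0058]]
    - [[-0.0001,0.0007,0],[0,0,-0.0058]]
    - [[-0.0001,0.0007,0],[0,0,-0.0058]]
    - [[-0.0001,0.0007,0],[0,0,-0.0058]]
    - [[-0.0001,0.0007,0],[0,0,-0.0058]]
    - [[-0.0001,0.0007,0],[0,0,-0.0058]]

```text
time_s: 42.82
ee_pos: [410.4, -249.4, 18.1]
ee_rot: [179.9, -0.1, 7.8]
force: [-1.1, -2.9, 5.7]
gripper_width: 11.8
```

>>> drive_tool:
  motion:
    - [[0,0.0008,0],[0,0,-0.0058]]
    - [[-0.0002,0.0008,0],[0,0,-0.0058]]
    - [[-0.0001,0.0008,0],[0,0,-0.0058]]
    - [[-0.0001,0.0008,0],[0,0,-0.0058]]
    - [[-0.0001,0.0008,0],[0,0,-0.0058]]
    - [[-0.0001,0.0008,0],[0,0,-0.0058]]
    - [[-0.0001,0.0008,0],[0,0,-0.0058]]
    - [[-0.0001,0.0008,0],[0,0,-0.0058]]
    - [[-0.0001,0.0008,0],[0,0,-0.0058]]
    - [[-0.0001,0.0008,0],[0,0,-0.0058]]

```text
time_s: 43.65
ee_pos: [409.7, -241.5, 18.1]
ee_rot: [179.9, -0.2, 4.5]
force: [0.3, -4.3, 4.5]
gripper_width: 11.5
```

Run:
```python
from h import *
st(); snap('side','s12'); snap('scene','sc12'); st()
c=cv2.resize(cv2.imread('pics/s12.png')[80:230,220:440],None,fx=3.5,fy=3.5,interpolation=cv2.INTER_CUBIC); cv2.imwrite('pics/c12.png',c)
c=cv2.resize(cv2.imread('pics/sc12.png')[210:420,20:300],None,fx=2.8,fy=2.8,interpolation=cv2.INTER_CUBIC); cv2.imwrite('pics/d12.png',c)
```

```text
43.65 [ 409.7 -241.5   18.1] [ 1.7987e+02 -1.7000e-01  4.4900e+00] [ 0.3 -4.3  4.5] 11.504557331152553 [-31.9  22.2 117.5  -0.   40.1 -36.4]
43.75 [ 409.6 -241.3   18.1] [ 1.7988e+02 -1.7000e-01  4.4800e+00] [-0.1 -5.1  4.8] 11.66948485660456 [-31.9  22.2 117.5   0.   40.1 -36.4]
```

View pics/c12.png

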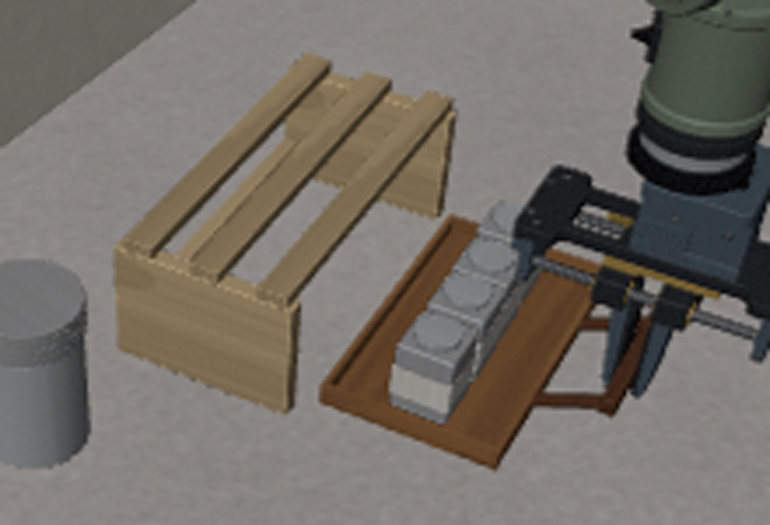

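View pics/d12.png

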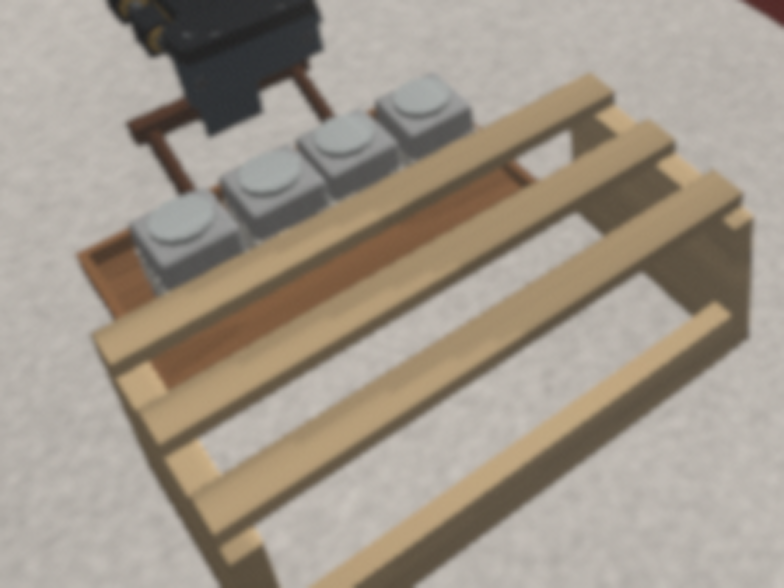

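Run:
```python
from h import *
s=env.camera_params('side'); q=env.camera_params('scene')
a=np.radians(4.6); ex=np.array([np.cos(a),np.sin(a)]); ey=np.array([-ex[1],ex[0]])
def rep(n,P): P=P[:2]; print(n,P.round(1),'XY',(ex@P).round(1),(ey@P).round(1))
for n,u,v in [('farfront',450,217),('nearfront',321,388),('nearback',497,455)]: rep(n,onz(s,220+u/3.5,80+v/3.5,16))
for n,u,v in [('sc farback',78,257),('sc nearfront',536,184)]: rep(n,onz(q,20+u/2.8,210+v/2.8,16))
rep('handle',np.array([409.6,-241.3]))
for n,u,v,z in [('rack nf bot out',292,411,0),('rack nf top out',300,303,92),('rack nb bot',118,347,0),('rack ff bot in',440,217,0),('rack ff top',455,110,92)]: rep(n,onz(s,220+u/3.5,80+v/3.5,z))
```

```text
farfront [ 596.3 -331.2] XY 567.8 -378.0
nearfront [ 579.  -113.7] XY 568.1 -159.8
nearback [ 452.1 -124.1] XY 440.7 -160.0
sc farback [ 474.8 -346.6] XY 445.5 -383.5
sc nearfront [ 575.8 -121.7] XY 564.2 -167.5
handle [ 409.6 -241.3] XY 388.9 -273.4
rack nf bot out [591.5 -98.2] XY 581.8 -145.3
rack nf top out [ 592.9 -102.3] XY 582.8 -149.5
rack nb bot [727.3 -83.8] XY 718.2 -141.9
rack ff bot in [ 611.1 -346.6] XY 581.4 -394.5
rack ff top [ 614.1 -353.8] XY 583.7 -401.9
```

Run:
```python
from h import *
im=cv2.imread('pics/s12.png')
a=cv2.resize(im[160:215,280:330],None,fx=8,fy=8,interpolation=cv2.INTER_NEAREST)
b=cv2.resize(im[100:155,320:370],None,fx=8,fy=8,interpolation=cv2.INTER_NEAREST)
o=np.hstack([a,b]); o=cv2.convertScaleAbs(o,alpha=1.5)
for i in range(0,50,5):
    cv2.putText(o,str(280+i),(i*8,8),0,.3,(0,255,255)); cv2.putText(o,str(320+i),(400+i*8,8),0,.3,(0,255,255))
for j in range(0,55,5):
    cv2.putText(o,str(160+j),(0,j*8+4),0,.3,(0,255,255)); cv2.putText(o,str(100+j),(400,j*8+4),0,.3,(0,255,255))
cv2.imwrite('pics/z12.png',o)
```

```text
(no output)
```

View pics/z12.png

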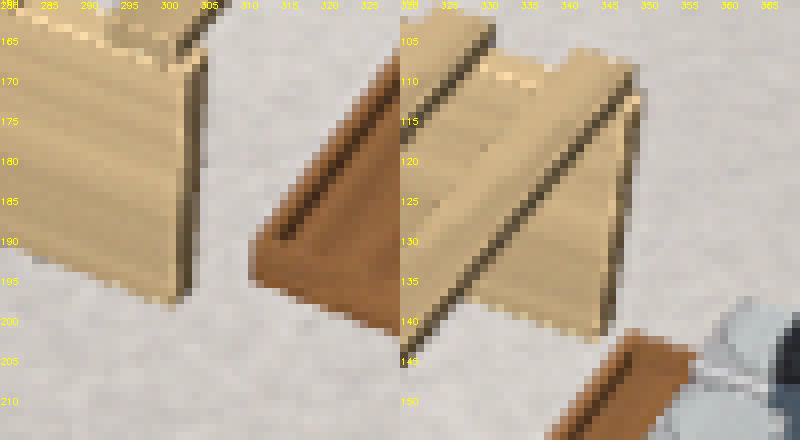

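Run:
```python
from h import *
s=env.camera_params('side')
a=np.radians(4.6); ex=np.array([np.cos(a),np.sin(a)]); ey=np.array([-ex[1],ex[0]])
for n,u,v,z in [('near out bot',301.3,198.3,0),('near in bot',303.7,197,0),('near out top',302.3,167.5,92),('near in top',304.7,166.5,92),('far in bot',345.3,142.8,0),('far in top',347.5,113,92),('far out top',350.2,111.8,92),('tray nf rim',311,190,16),('tray nf bot',311,195.5,0),('tray ff rim',348.8,141.5,16)]:
    P=onz(s,u,v,z)[:2]; print(n,P.round(1),'XY',(ex@P).round(1),(ey@P).round(1))
```

```text
near out bot [594.1 -92.8] XY 584.8 -140.2
near in bot [591.8 -99.8] XY 581.9 -146.9
near out top [597.5 -95.2] XY 588.0 -142.8
near in top [ 594.9 -101.2] XY 584.9 -148.6
far in bot [ 610.4 -342.8] XY 580.9 -390.7
far in top [ 616.  -343.7] XY 586.5 -392.0
far out top [ 612.9 -352.6] XY 582.6 -400.6
tray nf rim [ 582.  -115.3] XY 570.8 -161.6
tray nf bot [ 580.1 -114. ] XY 569.1 -160.2
tray ff rim [ 596.8 -333.5] XY 568.2 -380.3
```

>>> drive_tool:
  motion:
    - [[0.001,0,0],[0,0,0]]
    - [[0.002,0,0],[0,0,0]]
    - [[0.003,0.0002,0],[0,0,0]]
    - [[0.0033,0.0002,0],[0,0,0]]
    - [[0.0033,0.0003,0],[0,0,0]]
    - [[0.0033,0.0003,0],[0,0,0]]
    - [[0.0033,0.0003,0],[0,0,0]]
    - [[0.0033,0.0003,0],[0,0,0]]
    - [[0.0033,0.0003,0],[0,0,0]]
    - [[0.0033,0.0003,0],[0,0,0]]

```text
time_s: 44.58
ee_pos: [432.7, -236.9, 18.1]
ee_rot: [-179.8, 0.5, 4.6]
force: [-14.9, -1.6, 19.3]
gripper_width: 11.8
```

>>> drive_tool:
  motion:
    - [[0.0033,0.0003,0],[0,0,0]]
    - [[0.0033,0.0003,0],[0,0,0]]
    - [[0.0033,0.0003,0],[0,0,0]]
    - [[0.0033,0.0002,0],[0,0,0]]
    - [[0.0033,0.0003,0],[0,0,0]]
    - [[0.0033,0.0003,0],[0,0,0]]
    - [[0.0033,0.0003,0],[0,0,0]]
    - [[0.0033,0.0003,0],[0,0,0]]
    - [[0.0033,0.0002,0],[0,0,0]]
    - [[0.0033,0.0003,0],[0,0,0]]

```text
time_s: 45.42
ee_pos: [465.7, -234.2, 18.1]
ee_rot: [-179.8, 0.5, 4.5]
force: [-13.7, -1.1, 17.8]
gripper_width: 11.9
```

Run:
```python
from h import *
st(); snap('side','s13'); 
im=cv2.imread('pics/s13.png')
cv2.imwrite('pics/c13.png',cv2.resize(im[80:230,220:440],None,fx=3.5,fy=3.5,interpolation=cv2.INTER_CUBIC))
```

```text
45.4167 [ 465.7 -234.2   18.1] [-179.8     0.51    4.55] [-13.7  -1.1  17.8] 11.863436063508946 [-2.790e+01  2.560e+01  1.109e+02 -1.000e-01  4.400e+01 -3.230e+01]
```

View pics/c13.png

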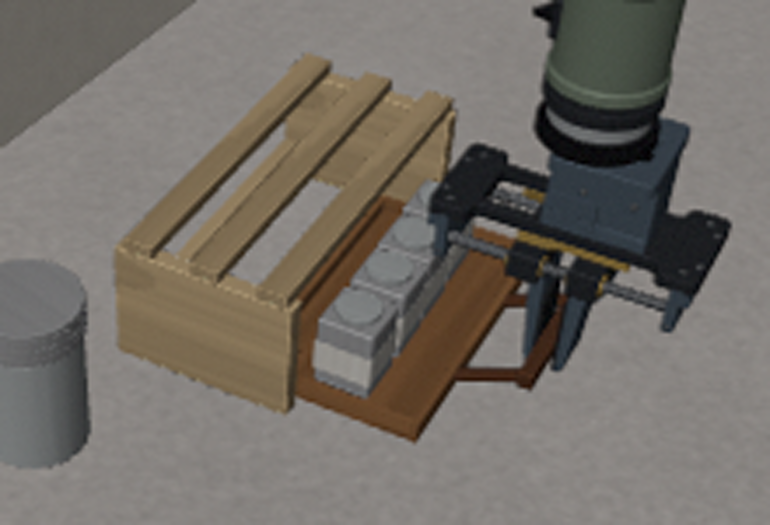

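>>> drive_tool:
  motion:
    - [[0.0033,0.0003,0.0005],[0,0,0]]
    - [[0.0033,0.0003,0.0003],[0,0,0]]
    - [[0.0033,0.0003,0],[0,0,0]]
    - [[0.0033,0.0002,0],[0,0,0]]
    - [[0.0033,0.0003,0],[0,0,0]]
    - [[0.0033,0.0003,0],[0,0,0]]
    - [[0.0033,0.0003,0],[0,0,0]]
    - [[0.0033,0.0003,0],[0,0,0]]
    - [[0.002,0.0002,0],[0,0,0]]
    - [[0.001,0.0001,0],[0,0,0]]

```text
time_s: 46.3
ee_pos: [496.6, -231.7, 18.1]
ee_rot: [-179.8, 0.4, 4.5]
force: [-8.8, -1.4, 10.4]
gripper_width: 11.8
```

>>> drive_tool:
  motion:
    - [[0,0,0],[0,0,0]]
    - [[0,0,0],[0,0,0]]
    - [[0,0,0],[0,0,0]]
    - [[0,0,0],[0,0,0]]
    - [[0,0,0],[0,0,0]]
    - [[0,0,0],[0,0,0]]
    - [[0,0,0],[0,0,0]]
    - [[0,0,0],[0,0,0]]
    - [[0,0,0],[0,0,0]]
    - [[0,0,0],[0,0,0]]
  claw: 0.4

```text
time_s: 47.13
ee_pos: [499.9, -232.9, 18.3]
ee_rot: [180.0, -0.0, 4.5]
force: [-0.0, -0.7, 0.1]
gripper_width: 36.6
```

Run:
```python
from h import *
st(); snap('side','s14'); snap('scene','sc14')
im=cv2.imread('pics/s14.png')
cv2.imwrite('pics/c14.png',cv2.resize(im[80:230,220:440],None,fx=3.5,fy=3.5,interpolation=cv2.INTER_CUBIC))
c=cv2.resize(cv2.imread('pics/sc14.png')[210:420,20:300],None,fx=2.8,fy=2.8,interpolation=cv2.INTER_CUBIC); cv2.imwrite('pics/d14.png',c)
```

```text
47.1333 [ 499.9 -232.9   18.3] [ 1.80e+02 -1.00e-02  4.52e+00] [-0.  -0.7  0.1] 36.6190386951012 [-26.2  27.5 107.3   0.   45.2 -30.7]
```

View pics/d14.png

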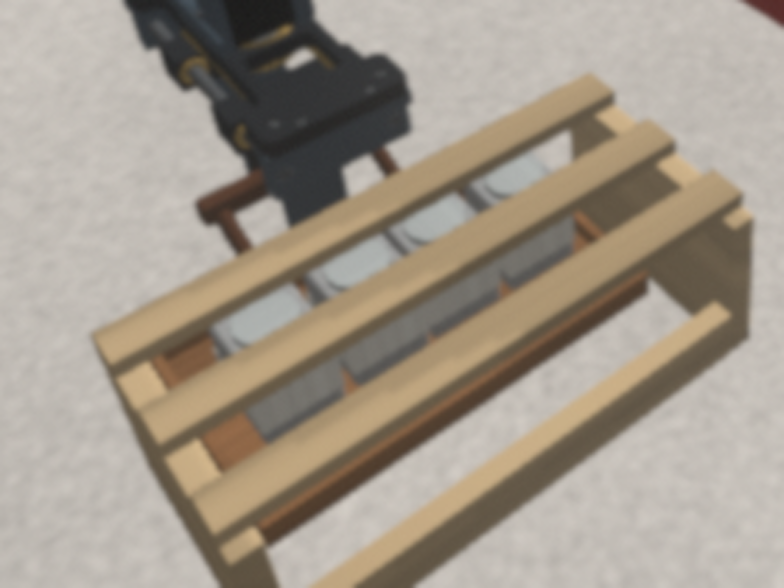

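>>> drive_tool:
  motion:
    - [[0,0,0.005],[0,0,0]]
    - [[0,0,0.01],[0,0,0]]
    - [[0,0,0.015],[0,0,0]]
    - [[0,0,0.015],[0,0,0]]
    - [[0,0,0.015],[0,0,0]]
    - [[-0.004,0,0.01],[0,0,-0.105]]
    - [[-0.004,0,0],[0,0,-0.105]]
    - [[-0.004,-0.0005,0],[0,0,-0.105]]
    - [[-0.004,-0.0005,0],[0,0,-0.105]]
    - [[-0.004,-0.0005,0],[0,0,-0.105]]
  claw: 1

```text
time_s: 48.07
ee_pos: [479.9, -234.5, 89.5]
ee_rot: [180.0, -0.1, -25.9]
force: [0.8, 0.3, 0.4]
gripper_width: 91.3
```

>>> drive_tool:
  motion:
    - [[-0.004,-0.0005,0],[0,0,-0.105]]
    - [[-0.004,-0.0005,0],[0,0,-0.105]]
    - [[-0.004,-0.0005,0],[0,0,-0.105]]
    - [[-0.004,-0.0005,0],[0,0,-0.105]]
    - [[-0.004,0,0],[0,0,-0.105]]
    - [[0,0,0],[0,0,-0.105]]
    - [[0,0,0],[0,0,-0.105]]
    - [[0,0,0],[0,0,-0.105]]
    - [[0,0,0],[0,0,-0.105]]
    - [[0,0,0],[0,0,-0.101]]

```text
time_s: 48.9
ee_pos: [460.1, -236.5, 89.3]
ee_rot: [-179.9, -0.0, -85.8]
force: [-0.8, 0.1, 0.5]
gripper_width: 91.2
```

>>> drive_tool:
  motion:
    - [[0,0,0],[0,0,0]]
    - [[0,0,0],[0,0,0]]
    - [[0,0,0],[0,0,0]]
    - [[0,0,0],[0,0,0]]
    - [[0,0,0],[0,0,0]]
    - [[0,0,0],[0,0,0]]
    - [[0,0,0],[0,0,0]]
    - [[0,0,0],[0,0,0]]
    - [[0,0,0],[0,0,0]]
    - [[0,0,0],[0,0,0]]

```text
time_s: 49.73
ee_pos: [459.8, -236.4, 88.2]
ee_rot: [180.0, -0.0, -85.5]
force: [-0.9, 0.2, 0.1]
gripper_width: 91.2
```

```bash
python3 mm.py 15
```

```text
49.7333 [ 459.8 -236.4   88.2] [179.99  -0.   -85.48] [-0.9  0.2  0.1] 91.24398514979708 [-28.5  19.8 107.5  -0.   52.6  57. ]
```

View pics/w15.png

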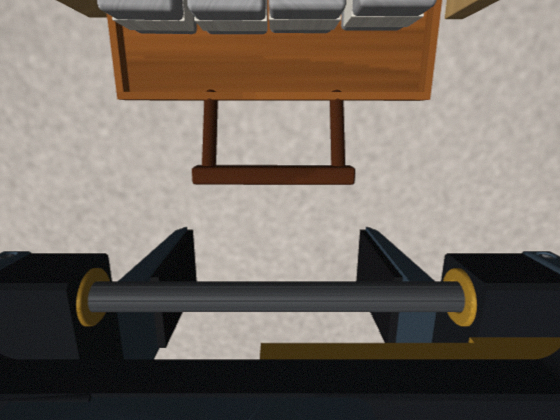

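View pics/s15.png

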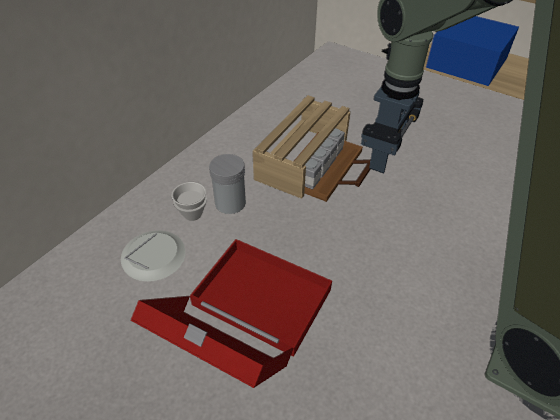

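Run:
```python
from h import *
p=env.camera_params('wrist'); st()
a=np.radians(4.6); ex=np.array([np.cos(a),np.sin(a)]); ey=np.array([-ex[1],ex[0]])
for n,u,v,z in [('bar L',193,183,42),('bar R',355,183,42),('tray L',119,99,16),('tray R',430,99,16),('cheekL bot',97,15,0),('cheekR',447,15,0)]:
    P=onz(p,u,v,z)[:2]; print(n,P.round(1),'XY',(ex@P).round(1),(ey@P).round(1))
P=np.array([459.8,-236.4]);print(ex@P,ey@P)
```

```text
49.8333 [ 459.8 -236.4   88.3] [180.    -0.   -85.48] [-0.5 -0.5  0.7] 91.46955976107884 [-28.5  19.8 107.5  -0.   52.6  57. ]
bar L [ 486.7 -176.9] XY 471.0 -215.3
bar R [ 495.3 -285.2] XY 470.8 -324.0
tray L [ 537.1 -118.2] XY 525.9 -160.9
tray R [ 554.2 -335.9] XY 525.5 -379.3
cheekL bot [592.5 -98.3] XY 582.7 -145.5
cheekR [ 611.8 -343.4] XY 582.3 -391.4
439.3599026028402 -272.51399227346616
```

>>> drive_tool:
  motion:
    - [[0,0.002,-0.004],[0,0,0]]
    - [[0,0,-0.008],[0,0,0]]
    - [[0,0,-0.008],[0,0,0]]
    - [[0,0,-0.008],[0,0,0]]
    - [[0,0,-0.008],[0,0,0]]
    - [[0,0,-0.008],[0,0,0]]
    - [[0,0,-0.008],[0,0,0]]
    - [[0,0,-0.008],[0,0,0]]
    - [[0,0,-0.006],[0,0,0]]
    - [[0,0,-0.001],[0,0,0]]

```text
time_s: 50.67
ee_pos: [459.1, -234.0, 19.9]
ee_rot: [179.9, 0.1, -85.5]
force: [-0.3, -1.1, 0.2]
gripper_width: 90.9
```

>>> drive_tool:
  motion:
    - [[0.002,0.0002,0],[0,0,0]]
    - [[0.003,0.0002,0],[0,0,0]]
    - [[0.003,0.0003,0],[0,0,0]]
    - [[0.003,0.0002,0],[0,0,0]]
    - [[0.003,0.0002,0],[0,0,0]]
    - [[0.003,0.0003,0],[0,0,0]]
    - [[0.003,0.0002,0],[0,0,0]]
    - [[0.003,0.0002,0],[0,0,0]]
    - [[0.003,0.0003,0],[0,0,0]]
    - [[0.003,0.0002,0],[0,0,0]]

```text
time_s: 51.5
ee_pos: [486.8, -231.6, 21.3]
ee_rot: [179.7, 0.1, -85.4]
force: [-5.9, -0.4, 4.2]
gripper_width: 91.2
```

>>> drive_tool:
  motion:
    - [[0.003,0.0002,0],[0,0,0]]
    - [[0.003,0.0002,0],[0,0,0]]
    - [[0.003,0.0003,0],[0,0,0]]
    - [[0.003,0.0002,0],[0,0,0]]
    - [[0.002,0.0002,0],[0,0,0]]
    - [[0.002,0.0002,0],[0,0,0]]
    - [[0.002,0.0002,0],[0,0,0]]
    - [[0.002,0.0002,0],[0,0,0]]
    - [[0.002,0.0001,0],[0,0,0]]
    - [[0.001,0.0001,0],[0,0,0]]

```text
time_s: 52.33
ee_pos: [510.0, -229.8, 21.3]
ee_rot: [179.8, 0.1, -85.4]
force: [-5.2, -1.3, 4.6]
gripper_width: 91.1
```

>>> drive_tool:
  motion:
    - [[0.001,0.0001,0],[0,0,0]]
    - [[0.001,0.0001,0],[0,0,0]]
    - [[0.001,0.0001,0],[0,0,0]]
    - [[0.001,0.0001,0],[0,0,0]]
    - [[0.001,0.0001,0],[0,0,0]]
    - [[0.001,0.0001,0],[0,0,0]]
    - [[0.001,0.0001,0],[0,0,0]]
    - [[0.001,0,0],[0,0,0]]
    - [[0.001,0,0],[0,0,0]]
    - [[0.001,0.0001,0],[0,0,0]]

```text
time_s: 53.17
ee_pos: [519.4, -228.9, 21.3]
ee_rot: [179.7, 0.1, -85.4]
force: [-9.4, -1.5, 6.6]
gripper_width: 91.0
```

>>> drive_tool:
  motion:
    - [[0.0005,0,0],[0,0,0]]
    - [[0.0005,0,0],[0,0,0]]
    - [[0.0005,0.0001,0],[0,0,0]]
    - [[0.0005,0,0],[0,0,0]]
    - [[0.0005,0,0],[0,0,0]]
    - [[0.0005,0.0001,0],[0,0,0]]
    - [[0,0,0],[0,0,0]]
    - [[0,0,0],[0,0,0]]
    - [[0,0,0],[0,0,0]]
    - [[0,0,0],[0,0,0]]

```text
time_s: 54.0
ee_pos: [519.5, -228.8, 21.3]
ee_rot: [179.4, 0.1, -85.4]
force: [-13.3, -2.2, 10.1]
gripper_width: 91.2
```

>>> drive_tool:
  motion:
    - [[0.0005,0,0],[0,0,0]]
    - [[0.0005,0,0],[0,0,0]]
    - [[0.0005,0.0001,0],[0,0,0]]
    - [[0.0005,0,0],[0,0,0]]
    - [[0,0,0],[0,0,0]]
    - [[0,0,0],[0,0,0]]
    - [[0,0,0],[0,0,0]]
    - [[0,0,0],[0,0,0]]
    - [[0,0,0],[0,0,0]]
    - [[0,0,0],[0,0,0]]

```text
time_s: 54.83
ee_pos: [519.5, -228.6, 21.3]
ee_rot: [179.2, 0.2, -85.5]
force: [-17.6, -3.0, 13.3]
gripper_width: 91.1
```

Run:
```python
from h import *
st(); snap('side','s16'); snap('scene','sc16'); snap('wrist','w16')
c=cv2.resize(cv2.imread('pics/sc16.png')[210:420,20:300],None,fx=2.8,fy=2.8,interpolation=cv2.INTER_CUBIC); cv2.imwrite('pics/d16.png',c)
```

```text
54.8333 [ 519.5 -228.6   21.3] [179.17   0.19 -85.46] [-17.6  -3.   13.3] 91.08516797800623 [-24.8  28.7 104.2  -0.3  47.9  60.9]
```

View pics/d16.png

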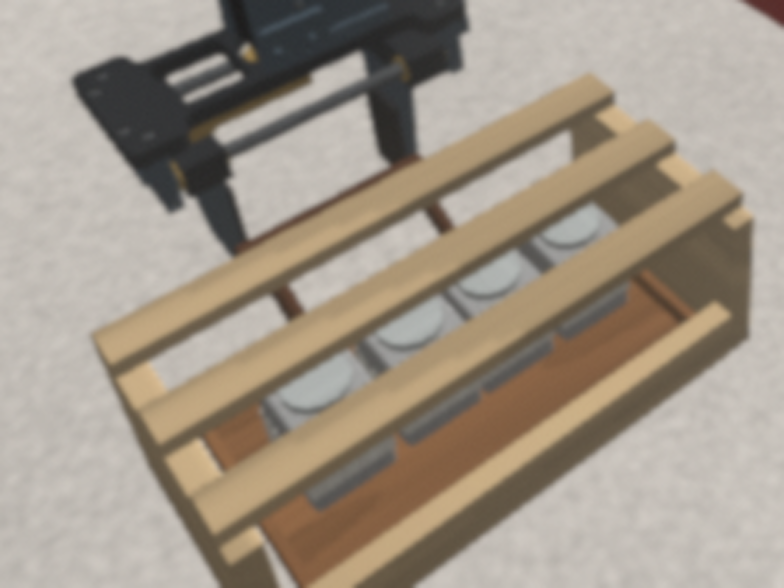

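View pics/w16.png

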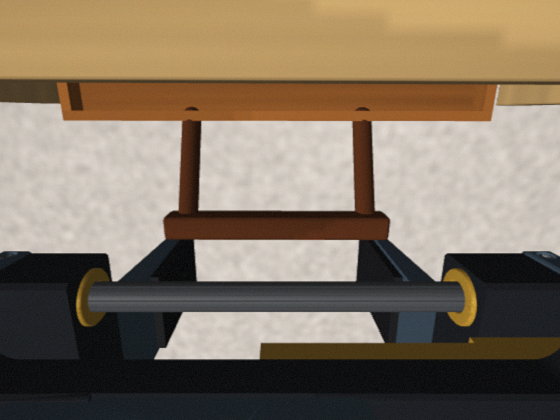

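Run:
```python
from h import *
p=env.camera_params('wrist'); st()
a=np.radians(4.6); ex=np.array([np.cos(a),np.sin(a)]); ey=np.array([-ex[1],ex[0]])
for n,u,v,z in [('tray L',64,120,16),('tray R',493,121,16),('cheekL bot',40,104,0),('cheekR bot',530,104,0)]:
    P=onz(p,u,v,z)[:2]; print(n,P.round(1),'XY',(ex@P).round(1),(ey@P).round(1))
```

```text
54.9833 [ 519.5 -228.6   21.3] [179.16   0.19 -85.46] [-18.5  -3.1  12.9] 90.83442397271318 [-24.8  28.7 104.2  -0.3  47.9  60.9]
tray L [ 583.4 -112.4] XY 572.5 -158.8
tray R [ 600.3 -332.4] XY 571.7 -379.5
cheekL bot [589.8 -90. ] XY 580.7 -137.0
cheekR bot [ 611.1 -360.5] XY 580.3 -408.4
```

>>> drive_tool:
  motion:
    - [[-0.002,-0.0002,0],[0,0,0]]
    - [[-0.006,-0.0005,0],[0,0,0]]
    - [[-0.008,-0.0005,0],[0,0,0]]
    - [[-0.01,-0.001,0],[0,0,0]]
    - [[-0.01,-0.001,0.01],[0,0,0]]
    - [[-0.01,0,0.02],[0,0,0]]
    - [[-0.01,0,0.02],[0,0,0]]
    - [[-0.01,0,0.025],[0,0,0]]
    - [[-0.01,0,0.025],[0,0,0]]
    - [[0,0,0.02],[0,0,0]]

```text
time_s: 55.82
ee_pos: [448.8, -232.2, 143.6]
ee_rot: [-180.0, -0.0, -85.5]
force: [-0.8, -0.4, -0.5]
gripper_width: 91.2
```

```bash
python3 mm.py 17
```

```text
55.8167 [ 448.8 -232.2  143.6] [-1.7998e+02 -3.0000e-02 -8.5520e+01] [-0.8 -0.4 -0.5] 91.15579922731429 [-28.6  15.4 104.8  -0.   59.8  56.9]
```

View pics/w17.png

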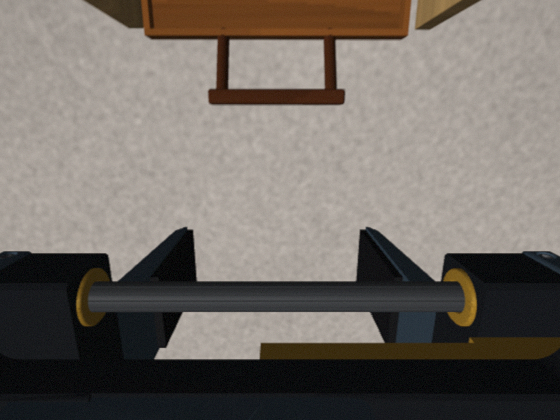

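>>> drive_tool:
  motion:
    - [[0.0012,0.012,0.015],[0,0,0.0793]]
    - [[0.0012,0.022,0.015],[0,0,0.0793]]
    - [[0.0012,0.022,0.015],[0,0,0.0793]]
    - [[0.0012,0.022,0.015],[0,0,0.0793]]
    - [[0.0012,0.022,0.015],[0,0,0.0793]]
    - [[0.0012,0.022,0.015],[0,0,0.0793]]
    - [[0.0012,0.022,0.015],[0,0,0.0793]]
    - [[0.0012,0.022,0.015],[0,0,0.0793]]
    - [[0.0012,0.022,0.015],[0,0,0.0793]]
    - [[0.0012,0.022,0.015],[0,0,0.0793]]
  claw: 0

```text
time_s: 56.75
ee_pos: [462.1, -21.2, 291.2]
ee_rot: [180.0, 0.1, -39.8]
force: [-0.2, 0.6, -0.2]
gripper_width: 27.5
```

>>> drive_tool:
  motion:
    - [[0.0012,0.03,0],[0,0,0.0793]]
    - [[0.0012,0.03,0],[0,0,0.0793]]
    - [[0.0012,0.03,0],[0,0,0.0793]]
    - [[0.0012,0.03,0],[0,0,0.0793]]
    - [[0.0012,0.03,0],[0,0,0.0793]]
    - [[0.0012,0.03,0],[0,0,0.0793]]
    - [[0.0012,0.03,0],[0,0,0.0793]]
    - [[0.0012,0.03,0],[0,0,0.0793]]
    - [[0.0012,0.03,0],[0,0,0.0793]]
    - [[0.0012,0.03,0],[0,0,0.0793]]

```text
time_s: 57.58
ee_pos: [474.2, 279.0, 290.3]
ee_rot: [180.0, 0.1, 5.6]
force: [1.3, -0.2, -0.2]
gripper_width: 0.4
```

>>> drive_tool:
  motion:
    - [[0.0012,0.025,0],[0,0,0]]
    - [[0.0012,0.025,0],[0,0,0]]
    - [[0.0012,0.025,0],[0,0,0]]
    - [[0.0012,0.025,0],[0,0,0]]
    - [[0.0012,0.025,0],[0,0,0]]
    - [[0.0012,0.018,0],[0,0,0]]
    - [[0.0012,0.015,0],[0,0,0]]
    - [[0,0,0],[0,0,0]]
    - [[0,0,0],[0,0,0]]
    - [[0,0,0],[0,0,0]]

```text
time_s: 58.42
ee_pos: [483.0, 434.8, 290.7]
ee_rot: [179.9, 0.1, 5.4]
force: [-0.1, -0.7, -0.3]
gripper_width: 0.5
```

Run:
```python
from h import *
st(); snap('side','s18'); snap('scene','sc18')
```

```text
58.4167 [483.  434.8 290.7] [1.7992e+02 5.0000e-02 5.3800e+00] [-0.1 -0.7 -0.3] 0.5499532224912103 [41.  23.5 70.8 -0.  85.8 35.6]
```

View pics/sc18.png

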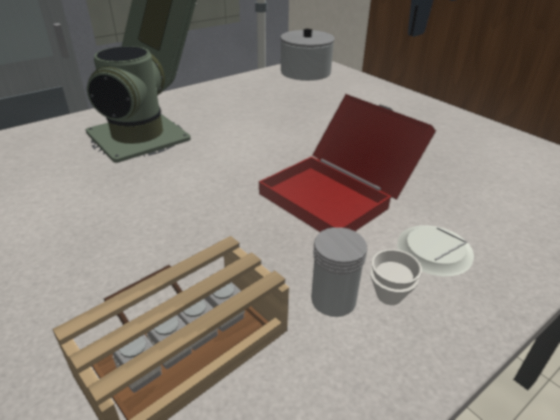

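View pics/s18.png

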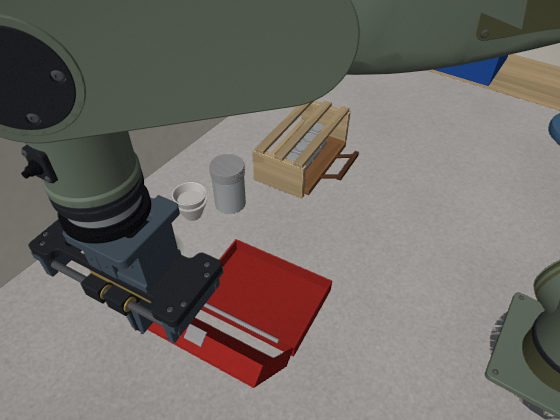

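>>> drive_tool:
  motion:
    - [[0,0,-0.01],[0,0,0]]
    - [[0,0,-0.02],[0,0,0]]
    - [[0,0,-0.02],[0,0,0]]
    - [[0,0,-0.022],[0,0,0]]
    - [[0,0,-0.022],[0,0,0]]
    - [[0,0,-0.022],[0,0,0]]
    - [[0,0,-0.022],[0,0,0]]
    - [[0,0,-0.022],[0,0,0]]
    - [[0,0,-0.016],[0,0,0]]
    - [[0,0,-0.006],[0,0,0]]

```text
time_s: 59.35
ee_pos: [481.7, 433.7, 105.9]
ee_rot: [179.8, 0.3, 5.3]
force: [-0.3, -0.2, -0.3]
gripper_width: 0.6
```

Run:
```python
from h import *
st()
c,s=np.cos,np.sin
prev=None
for t in [2.26,2.1,1.9,1.75,1.57,1.45,1.3,1.15,1.0,.85,.7,.55,.4,.25,.1,0]:
    eo=-160*c(t)+34*s(t); eu=160*s(t)+34*c(t)
    if t>=1.5: o=eo; z=eu-30
    else: o=-125*c(t)+34*s(t); z=125*s(t)+34*c(t)
    o+=16; P=np.array([501.5-.0924*o,266.3+.9957*o,32+z]); print(t,P.round(1),None if prev is None else (P-prev).round(1),'edge z',round(32+eu)); prev=P
```

```text
59.35 [481.7 433.7 105.9] [179.8    0.26   5.35] [-0.3 -0.2 -0.3] 0.5673763866174829 [41.  29.5 87.9 -0.  63.  35.6]
2.26 [488.2 409.7 103.9] None edge z 134
2.1 [489.8 391.9 122.9] [  1.7 -17.8  19.1] edge z 153
1.9 [492.3 365.8 142.4] [  2.4 -26.1  19.5] edge z 172
1.75 [494.3 343.9 153.4] [  2.  -21.8  11. ] edge z 183
1.57 [496.9 316.  162. ] [  2.6 -28.    8.6] edge z 192
1.45 [498.3 300.8 160.2] [  1.4 -15.1  -1.8] edge z 195
1.3 [500.1 281.6 161.5] [  1.8 -19.3   1.4] edge z 195
1.15 [501.9 262.3 160. ] [  1.8 -19.3  -1.6] edge z 192
1.0 [503.6 243.5 155.6] [  1.7 -18.8  -4.4] edge z 185
0.85 [505.3 225.5 148.3] [  1.7 -17.9  -7.2] edge z 175
0.7 [506.8 208.8 138.5] [  1.5 -16.7  -9.8] edge z 161
0.55 [508.2 193.8 126.3] [  1.4 -15.  -12.2] edge z 145
0.4 [509.4 180.8 112. ] [  1.2 -13.  -14.3] edge z 126
0.25 [510.4 170.   95.9] [  1.  -10.8 -16.1] edge z 105
0.1 [511.2 161.8  78.3] [  0.8  -8.2 -17.6] edge z 82
0 [511.6 157.8  66. ] [  0.4  -4.  -12.3] edge z 66
```

>>> drive_tool:
  motion:
    - [[0.001,-0.0125,0],[0,0,0]]
    - [[0.001,-0.0125,0],[0,0,0]]
    - [[0.0006,-0.006,0.005],[0,0,0]]
    - [[0.0006,-0.006,0.006],[0,0,0]]
    - [[0.0006,-0.006,0.006],[0,0,0]]
    - [[0.0006,-0.0065,0.005],[0,0,0]]
    - [[0.0006,-0.0065,0.005],[0,0,0]]
    - [[0.0006,-0.0065,0.005],[0,0,0]]
    - [[0.0006,-0.0065,0.005],[0,0,0]]
    - [[0.0006,-0.0065,0.003],[0,0,0]]

```text
time_s: 60.18
ee_pos: [490.6, 360.1, 150.7]
ee_rot: [-179.9, -0.1, 5.4]
force: [-0.9, 4.4, 3.1]
gripper_width: 0.1
```

Run:
```python
from h import *
st(); snap('scene','sc19')
```

```text
60.1833 [490.6 360.1 150.7] [-1.7993e+02 -1.2000e-01  5.4000e+00] [-0.9  4.4  3.1] 0.0614432854415563 [35.2 23.8 90.7 -0.  65.4 29.8]
```

View pics/sc19.png

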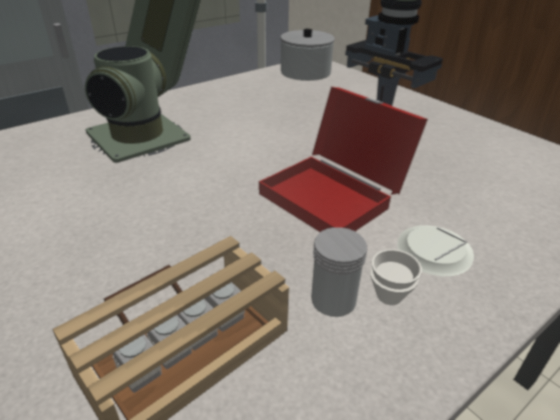

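>>> drive_tool:
  motion:
    - [[0.0007,-0.007,0.001],[0,0,0]]
    - [[0.0007,-0.007,0.001],[0,0,0]]
    - [[0.0007,-0.0075,0.001],[0,0,0]]
    - [[0.0007,-0.0075,0.001],[0,0,0]]
    - [[0.0007,-0.0075,0.001],[0,0,0]]
    - [[0.0007,-0.0075,0.001],[0,0,0]]
    - [[0.0007,-0.0085,0.001],[0,0,0]]
    - [[0.0007,-0.0085,0.001],[0,0,0]]
    - [[0.0007,-0.0085,0.001],[0,0,0]]
    - [[0.0007,-0.0085,0.001],[0,0,0]]

```text
time_s: 61.07
ee_pos: [497.1, 281.1, 159.2]
ee_rot: [180.0, 0.0, 5.4]
force: [1.0, 1.3, -0.3]
gripper_width: 0.1
```

Run:
```python
from h import *
st(); snap('scene','sc20')
```

```text
61.0667 [497.1 281.1 159.2] [179.97   0.     5.39] [ 1.   1.3 -0.3] 0.09647133900765631 [28.3 20.2 95.  -0.  64.7 23. ]
```

View pics/sc20.png

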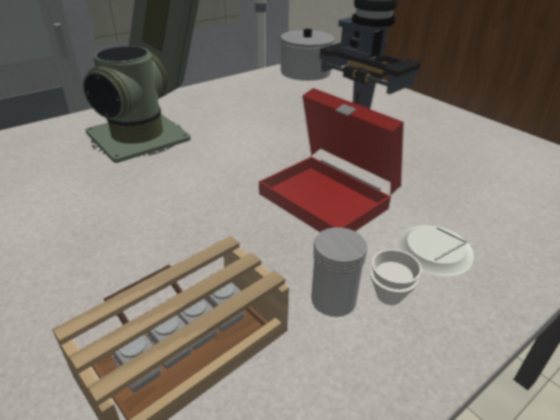

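>>> drive_tool:
  motion:
    - [[0.0008,-0.0075,-0.0002],[0,0,0]]
    - [[0.0008,-0.0075,-0.0004],[0,0,0]]
    - [[0.0008,-0.0075,-0.0006],[0,0,0]]
    - [[0.0008,-0.0075,-0.001],[0,0,0]]
    - [[0.0008,-0.0075,-0.0013],[0,0,0]]
    - [[0.0008,-0.006,-0.0022],[0,0,0]]
    - [[0.0008,-0.006,-0.0024],[0,0,0]]
    - [[0.0006,-0.006,-0.0027],[0,0,0]]
    - [[0.0006,-0.0056,-0.0033],[0,0,0]]
    - [[0.0006,-0.0056,-0.0033],[0,0,0]]

```text
time_s: 61.95
ee_pos: [504.6, 214.8, 141.7]
ee_rot: [180.0, -0.0, 5.4]
force: [-0.6, 0.1, 2.0]
gripper_width: 0.6
```

Run:
```python
from h import *
st(); snap('scene','sc21')
```

```text
61.95 [504.6 214.8 141.7] [ 1.7998e+02 -3.0000e-02  5.3900e+00] [-0.6  0.1  2. ] 0.6245961346159467 [21.9 19.2 99.5 -0.  61.3 16.5]
```

View pics/sc21.png

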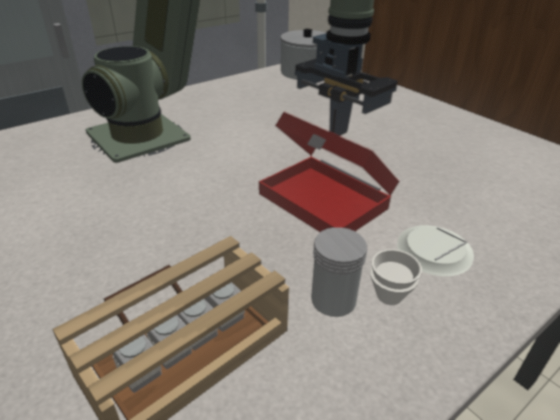

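>>> drive_tool:
  motion:
    - [[0.0006,-0.0053,-0.0036],[0,0,0]]
    - [[0.0006,-0.0053,-0.0038],[0,0,0]]
    - [[0.0005,-0.0052,-0.004],[0,0,0]]
    - [[0.0005,-0.0052,-0.004],[0,0,0]]
    - [[0.0005,-0.0043,-0.0046],[0,0,0]]
    - [[0.0004,-0.0043,-0.0048],[0,0,0]]
    - [[0.0004,-0.0043,-0.005],[0,0,0]]
    - [[0.0004,-0.0036,-0.0053],[0,0,0]]
    - [[0.0003,-0.0036,-0.0053],[0,0,0]]
    - [[0.0003,-0.0036,-0.0055],[0,0,0]]

```text
time_s: 62.83
ee_pos: [509.0, 170.4, 95.4]
ee_rot: [180.0, -0.0, 5.4]
force: [0.3, 0.5, 1.7]
gripper_width: 0.0
```

>>> drive_tool:
  motion:
    - [[0.0002,-0.0025,-0.0055],[0,0,0]]
    - [[0.0002,-0.0025,-0.0055],[0,0,0]]
    - [[0.0002,-0.0025,-0.0055],[0,0,0]]
    - [[0.0001,-0.0015,-0.005],[0,0,0]]
    - [[0.0001,-0.0015,-0.004],[0,0,0]]
    - [[0,-0.001,-0.003],[0,0,0]]
    - [[0,0,-0.002],[0,0,0]]
    - [[0,0,-0.001],[0,0,0]]
    - [[0,0,-0.001],[0,0,0]]
    - [[0,0,0],[0,0,0]]

```text
time_s: 63.67
ee_pos: [509.7, 159.1, 66.1]
ee_rot: [180.0, -0.1, 5.4]
force: [-4.8, -1.9, 18.4]
gripper_width: 0.3
```

Run:
```python
from h import *
st(); snap('scene','sc22'); snap('side','s22')
```

```text
63.6667 [509.7 159.1  66.1] [ 1.7998e+02 -6.0000e-02  5.4000e+00] [-4.8 -1.9 18.4] 0.3483359506560962 [ 16.1  22.6 106.9  -0.   50.4  10.7]
```

View pics/sc22.png

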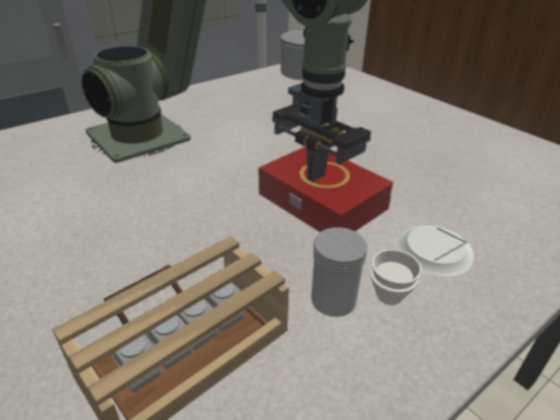

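Lid shut (18 N contact at z = 66, as expected). Lift away and do the final checks.

>>> drive_tool:
  motion:
    - [[0,0,0.005],[0,0,0]]
    - [[0,0,0.01],[0,0,0]]
    - [[0,0,0.02],[0,0,0]]
    - [[0,0,0.02],[0,0,0]]
    - [[-0.005,-0.01,0.02],[0,0,0]]
    - [[-0.005,-0.01,0.02],[0,0,0]]
    - [[-0.005,-0.01,0.02],[0,0,0]]
    - [[-0.005,-0.01,0.02],[0,0,0]]
    - [[-0.005,-0.01,0.02],[0,0,0]]
    - [[-0.005,-0.01,0.02],[0,0,0]]

```text
time_s: 64.6
ee_pos: [479.2, 99.0, 239.7]
ee_rot: [-180.0, 0.0, 5.4]
force: [-0.2, 0.1, -0.8]
gripper_width: 0.2
```

>>> drive_tool:
  motion:
    - [[-0.005,-0.01,0.005],[0,0,0]]
    - [[-0.005,-0.01,0],[0,0,0]]
    - [[-0.005,-0.01,0],[0,0,0]]
    - [[-0.005,-0.01,0],[0,0,0]]
    - [[0,-0.01,0],[0,0,0]]
    - [[0,-0.01,0],[0,0,0]]
    - [[0,-0.01,0],[0,0,0]]
    - [[0,0,0],[0,0,0]]
    - [[0,0,0],[0,0,0]]
    - [[0,0,0],[0,0,0]]

```text
time_s: 65.43
ee_pos: [459.9, 29.4, 243.3]
ee_rot: [-180.0, 0.0, 5.4]
force: [-0.4, -0.1, 0.6]
gripper_width: 0.6
```

Run:
```python
from h import *
st(); snap('scene','sc23'); snap('side','s23')
a=cv2.imread('pics/sc23.png'); b=cv2.imread('pics/s23.png')
cv2.imwrite('pics/m23.png',np.hstack([cv2.resize(a[140:400,40:440],None,fx=1,fy=1),b[80:340,100:420]]))
cv2.imwrite('pics/d23.png',cv2.resize(a[210:420,20:300],None,fx=2.8,fy=2.8,interpolation=cv2.INTER_CUBIC))
cv2.imwrite('pics/e23.png',cv2.resize(b[90:370,110:400],None,fx=2,fy=2,interpolation=cv2.INTER_CUBIC))
```

```text
65.4333 [459.9  29.4 243.3] [-179.98    0.      5.36] [-0.4 -0.1  0.6] 0.5887137859825724 [  2.2   6.8 100.6   0.   72.6  -3.2]
```

View pics/d23.png

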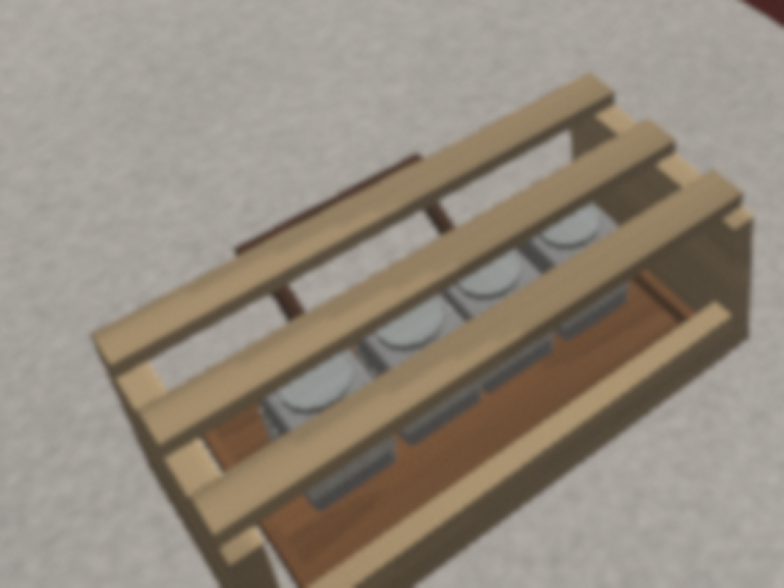

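View pics/e23.png

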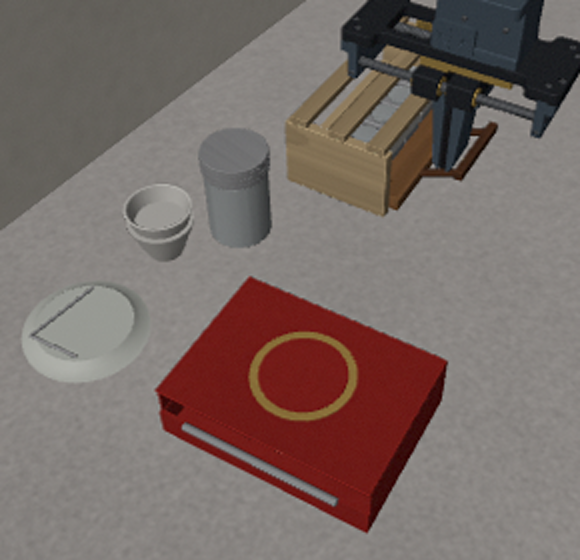

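View pics/sc23.png

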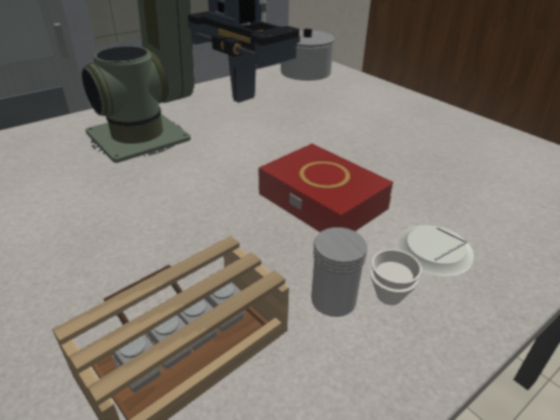

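```bash
python3 -c "
from h import *
print(env.job_done()); st()"
```

```text
the job is handed in; nothing more can be done
None
the job is handed in; nothing more can be done
```

The job is done and handed in at about 65 s of the 210 s allowed. There were four caddies in the tin. I set them upright in a row on the tray floor, slid the tray into the rack and shut the lid.

My last checks:
- **Tray:** its front sticks out 8.4 mm by camera (8 mm expected). The two front corners agree to 0.8 mm, so it sits square. The last push stalled as its force rose to about 18 N, which fits contact with the stop.
- **Caddies:** all four are still standing side by side under the slats in the last picture.
- **Lid:** the fingertip met firm resistance at z = 66.1 mm (66 mm expected when shut), and the pictures show it closed.
- **Bystanders:** the canister, the cups and the lantern look unmoved in the pictures; I did not measure them again.

- **Camera disagreement:** before insertion, my readings of the tray's sideways alignment disagreed by a few mm between cameras. The tray still went in without jamming.
- **Hard set-down:** the first caddy pressed on the tray with about 20 N; I set the others down more gently.

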